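Lift a finished print off the build plate with a spatula

TASK

The printed fan grille on the sprung, rolling build plate is finished: work the spatula's whole blade under it, feeling your way, lift it off and lay it, same side up, flat on the floor of the metal tray, without dropping it from a height. Only the spatula may touch the grille, not the gripper or the arm; do not force the plate, neither down onto its stops nor hard against its end of travel, and leave the other things on the bench where they are. Then stand the spatula back on the bench, flat on its blade, anywhere clear, and let go.

Things in the scene. Friction and masses are not known exactly. Their poses are not given: they have to be found in the camera images.
- plate: The build plate: a dark flat rectangle, 220 mm (x) by 170 mm, its top 60 mm above the bench, on a stand at the left or right of the bench. Origin: on the bench, 25 mm in +x from under the plate's middle (plate from x = -135 to 85 mm); x points to its stop strip, z up. It is sprung: pressed down it gives way above about 3 N, then 0.5 N per mm, and meets its stops at 12 mm.
- plate_stop (a point): Middle of the inner face of the aluminium stop strip at the plate's far (+x) edge, at the height of the plate's top, x = 79 mm on the plate; moves with it. The strip is 150 mm long (y), 6 mm thick, 10 mm high. When the blade, wholly under the grille, has its tip against the strip at the end of the plate's travel, the push turns firm (over 5 N): stop there, 18 N is too much.
- plate_edge (a point): Middle of the plate's near edge, at the height of its top. The plate rolls loosely (about 1 N) on rails along its x: pushed towards +x it runs on until it meets a hidden end of travel, 6 to 66 mm ahead of where it starts, which no reading shows and must be felt. A blade pushed at the grille first slides the grille to the strip and rolls the plate, and goes under only then.
- print: The printed fan grille: a flat rigid plate, 90 x 90 mm, 8 mm thick, about 70 g, lying loose on the build plate. Origin: centre of its underside, z up, x and y along its edges. All four edges are bevelled underneath: the underside is flat over the middle 68 x 68 mm and rises to 4 mm at the outline over the last 11 mm.
- spatula: Cranked spatula, about 145 g, standing on its blade on the bench. Origin: centre of the blade's underside, x to the blade's tip, z up. Steel blade 100 mm long (x), 56 wide, 2 thick, square front edge. A round 8 mm neck slopes up and back from its rear edge to the handle, a wooden bar 20 wide, 22 high, from x = -62 to -142 mm, its axis parallel to the blade, 50 mm above the underside.
- spatula_grip (a point): Good gripping point on the axis of the handle, 87 mm behind the blade's centre and 50 mm above the blade's underside; pinch across the 20 mm width.
- spatula_tip (a point): Middle of the blade's front edge, at its underside, 50 mm ahead of the blade's centre.
- tray: Fixed square metal tray, 144 x 144 mm, at the side opposite the build plate. Origin: centre of its underside on the bench, x away from its two posts, z up. Floor top 6 mm above the origin. A rim 6 mm thick, 10 mm above the floor, along the far (+x) and both y sides; the near (-x) side is open but for two posts. Inner space: x from -58 to 66 mm, y from -66 to 66 mm.
- tray_gap (a point): Middle of the gap between the tray's two posts, at floor height, 64 mm in -x from the tray's centre. The posts, 8 mm thick (x), 28 wide, 20 high above the floor, lean 0.21 rad inwards at the top (inner face at x = -62 mm at the floor, -58 at the top) and stand 38 to 66 mm off the middle on either side: the 56 mm blade passes through the 76 mm gap, the grille does not, so drawing the blade out to -x strips it off.
- solvent: Bystander, to be left alone: upright white plastic bottle, 64 mm across, 170 mm high; origin under its centre.
- spool: Bystander, to be left alone: filament spool lying flat, 150 mm across, 60 mm high; origin under its centre.
- bracket: Bystander, to be left alone: printed angle bracket with a gusset, 70 x 40 x 66 mm high; origin under its centre.
- sander: Bystander, to be left alone: cork sanding block, 90 x 45 x 28 mm; origin under its centre.
- driver: Bystander, to be left alone: screwdriver lying flat, 180 mm long; origin under its centre.
- mug: Bystander, to be left alone: ceramic mug, 80 mm across, 90 mm high; origin under its centre.
- jar: Bystander, to be left alone: closed plastic jar, 70 mm across, 70 mm high; origin under its centre.
There are look-alikes about, which are no part of the job. There is more than one size of the spatula; the job needs the middle-sized.

How it is judged:
By the outcome, as a careful person would: the job done as asked, in the order asked, and still so for the second after the job is handed in, with the robot touching nothing.
It also fails if it takes over 72 s, if anything falls off the work surface, if the arm or the gripper's body presses on something with over 40 N, if the wrist force passes 120 N, or if a joint passes its speed limit or range.

ROBOT

A 7-joint arm with a two-finger parallel gripper is mounted at the origin on the work surface. World frame = base frame: x ahead of the robot, y to its left, z up, the work surface at z = 0. Lengths are in m, angles in rad, forces in N, time in s.
With the tool pointing down it reaches from about 0.425 to 1.025 m from the base axis. Payload 9.4 kg.
Tool frame: the origin (TCP) lies midway between the tips of the shut fingers; the grasp point (between the pads) lies 19 mm behind it (ctrl.grasp_offset is the x of the grasp point in the tool frame, in m); x points along the fingers, y is the direction in which the jaws open and shut, and the axes are right-handed (so a half turn about x gives the same grasp; the last joint's range is limited). The gripper opens to 85 mm and grips with 20 to 120 N. Pads are 22 mm wide; open, the fingers measure 114 mm over their backs; the gripper's body (76 mm by 85 mm) begins 54 mm behind the grasp point. The pads swing forward as they close: fully open they stand 13 mm farther back than shut.
Start: joints at [-1.358, 0.599, -0.003, 1.599, 0.002, 0.943, -0.08], TCP at [0.207, 0.695, 0.195] pointing down, gripper open.
Joint ranges: [-2.57, 2.57], [-0.35, 1.97], [-1.29, 1.29], [0.11, 2.56], [-1.05, 4.19], [0.11, 1.86], [-2.63, 2.63]. Speed limits (rad/s): [2.22, 2.22, 3.01, 3.01, 3.14, 3.14, 3.14].

INTERFACE

Orientations are given as a unit quaternion [x, y, z, w].
In Python, from plant import ctrl, vision, hand_in gives the robot as it stands.
- The arm moves only by the tool arm_command, never from a script. Its argument "motion" is a list of rows, each a list of 2 entries, a list of its own where there are three numbers: the shift along the world's x, y, z in m, then the turn about the world's z in degrees. In form: [[[x, y, z], turn], ...]. A call has 1 to 20 rows; each row shifts and turns the commanded pose from where the row before left it; what a row does not reach is not made up. A row lasts 1/12 s, in which the tool goes at most 41.7 mm and 7.16 degrees, less where a joint would pass 70% of its speed; a pose out of reach is approached as far as the arm can. A call with a gripper value outside its range is refused whole. "fingers" is the finger opening in m, from 0 to 0.0854, set as the call begins (left out, the last holds). The fingers move at their own pace and stop on an object; the grip force is fixed at half the most. Time passes only in rows, so rows that do not move let the fingers close. It gives the time, the measured TCP pose, the force and the opening at its end, in the units of the state.
- ctrl.observe(): the state, without advancing time (a new reading comes with each control period).
- vision.camera(name): name is "scene" or "side" or "wrist"; returns a dict with "frame" (384x512x3 uint8, red, green, blue), "fx", "fy", "cx", "cy" (pixels), "k1" (the pictures are not rectified: a ray, as slopes to the right and down, at radius r is drawn at 1 + k1 r^2 times it, then the intrinsics apply), "T" (4x4, takes a point from camera to world coordinates); the wrist camera has in their place "tool_from_camera" (4x4, takes a point from camera to tool coordinates, whose origin is the TCP and whose axes are the tool frame's). Camera axes: x right, y up, looking along -z (the intrinsics and any distortion apply to the point x, -y, -z); pixel columns grow to the right and rows downward; lengths in m; the calibration is good to about 2 mm. A picture is of the moment at which its call begins: read the wrist's pose just before it. There is no depth.
- hand_in(): hands the job in, once; it reports no verdict.
The state is a dict: "t": time; "joint_positions": joint angles; "joint_vel": joint speeds; "effort": joint torques, N m; "tool_pos": TCP position; "orientation": TCP orientation; "wrist_force": force on the tool from outside, world axes, zero at the start; "torque": the same for the moment, N m; "width": opening from 0.0 (shut) to 1.0 (fully open).
Only numpy, scipy, OpenCV 4.12 (cv2) and the standard library are available. Lean on these libraries where they do the work, as an engineer would, in place of code of your own. Each camera call takes 0.05 s, during which the arm holds its last target.

## Working session

There is one attempt and no reset: what is moved stays moved. The work goes in short steps, Python scripts to look and compute and a tool call to move; the robot and the scene stay as the last step left them, time stands still between calls to the robot, and variables do not carry over. Pictures are saved under pics/ and viewed, and the job is handed in when it is done.

Besides the shell and the picture viewer there is one more tool, called after "Emit:" in YAML: its name, and indented under it one key for each argument. arm_command: Moves the arm, as the interface text tells. Its arguments: {"type":"object","properties":{"motion":{"type":"array"},"fingers":{"type":"number"}},"required":["motion"]}

```bash
ls; mkdir -p pics; python3 - <<'E'
from plant import ctrl, vision
import cv2
s=ctrl.observe(); print(s, ctrl.grasp_offset)
for n in ["scene","side","wrist"]:
    c=vision.camera(n); cv2.imwrite(f"pics/{n}0.png",cv2.cvtColor(c["frame"],cv2.COLOR_RGB2BGR))
    print(n,{k:v for k,v in c.items() if k!="frame"})
E
```

```text
pics
{'t': 0.0, 'joint_positions': array([-1.35769919,  0.60015317, -0.00253821,  1.6001017 ,  0.00180811,
        0.94291066, -0.07981897]), 'joint_vel': array([-0.00098789, -0.00362187, -0.00054817,  0.00058727, -0.00137055,
        0.00406096, -0.00182714]), 'effort': array([-1.63188026e-03, -7.76439929e+01,  1.56446557e+00, -2.58013201e+01,
        1.23497678e-02,  9.07728856e-03,  3.93150617e-05]), 'tool_pos': array([0.2070523 , 0.69426607, 0.19430689]), 'orientation': array([ 0.10153177,  0.69972472, -0.10264131,  0.69967233]), 'wrist_force': array([-0.09888726, -0.11459394, -0.31917769]), 'torque': array([-0.0379762 , -0.01101229,  0.00654489]), 'width': 1.00509287876409} -0.0187
scene {'fx': 383.32931693801015, 'fy': 383.32931693801015, 'cx': 256.6046419569105, 'cy': 195.2377047435212, 'k1': -0.06982424915609192, 'T': array([[-0.65960085, -0.51023354,  0.55189533,  1.12637967],
       [ 0.75146287, -0.46250276,  0.47052605,  0.53663395],
       [ 0.01517494,  0.72508822,  0.68848877,  0.86263825],
       [ 0.        ,  0.        ,  0.        ,  1.        ]])}
side {'fx': 414.
[... 166 characters left out ...]
927,  0.39394665],
       [-0.10045735,  0.61012615, -0.78590992, -0.99921772],
       [-0.00307001,  0.78971192,  0.61347018,  0.86920664],
       [ 0.        ,  0.        ,  0.        ,  1.        ]])}
wrist {'fx': 338.3058085704866, 'fy': 338.3058085704866, 'cx': 258.97206959321767, 'cy': 194.4139179167504, 'k1': 0.01241615092025528, 'tool_from_camera': array([[ 5.19747416e-04,  3.11499750e-01, -9.50246092e-01,
        -1.78178248e-01],
       [ 9.99999817e-01, -4.57636223e-04,  3.96943228e-04,
        -9.53816503e-04],
       [-3.11219316e-04, -9.50246124e-01, -3.11499930e-01,
        -8.02060432e-02],
       [ 0.00000000e+00,  0.00000000e+00,  0.00000000e+00,
         1.00000000e+00]])}
```

View pics/scene0.png

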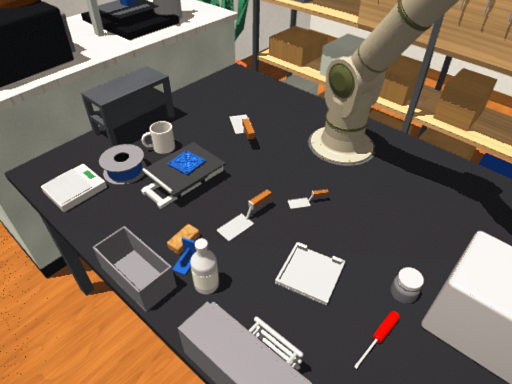

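View pics/side0.png

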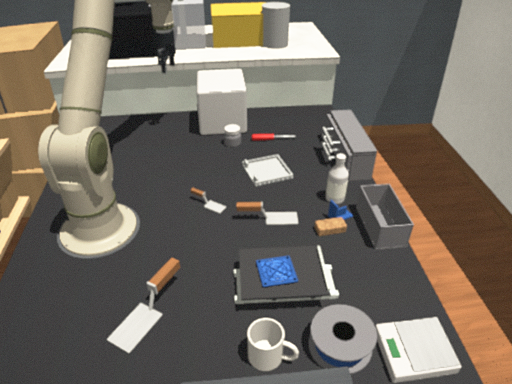

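View pics/wrist0.png

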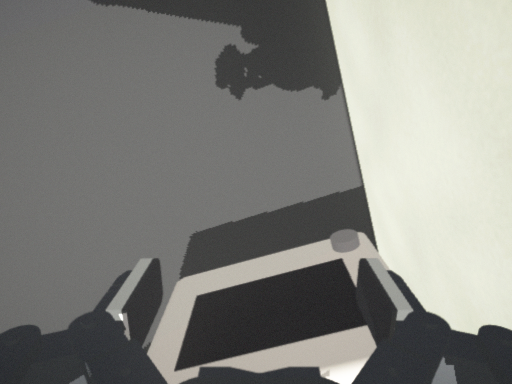

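```bash
cat > h.py <<'E'
import numpy as np, cv2
from plant import ctrl, vision
from scipy.spatial.transform import Rotation as R
def cam(n):
    s=ctrl.observe(); c=vision.camera(n)
    if n=="wrist":
        T=np.eye(4);T[:3,:3]=R.from_quat(s["orientation"]).as_matrix();T[:3,3]=s["tool_pos"]
        c["T"]=T@c["tool_from_camera"]
    c["bgr"]=cv2.cvtColor(c["frame"],cv2.COLOR_RGB2BGR)
    return c
def ray(c,px):
    u,v=px; d=np.array([(u-c["cx"])/c["fx"],(v-c["cy"])/c["fy"]]); p=d.copy()
    for _ in range(20): p=d/(1+c["k1"]*(p@p))
    return c["T"][:3,3], c["T"][:3,:3]@np.array([p[0],-p[1],-1.])
def onz(c,px,z):
    o,d=ray(c,px); return o+d*(z-o[2])/d[2]
def two(ca,pa,cb,pb):
    o1,d1=ray(ca,pa);o2,d2=ray(cb,pb);d1/=np.linalg.norm(d1);d2/=np.linalg.norm(d2)
    t=np.linalg.lstsq(np.c_[d1,-d2],o2-o1,rcond=None)[0]
    a=o1+t[0]*d1;b=o2+t[1]*d2; return (a+b)/2,np.linalg.norm(a-b)
def proj(c,P):
    q=np.linalg.inv(c["T"])@np.r_[P,1]; x=np.array([q[0]/-q[2],-q[1]/-q[2]]); x=x*(1+c["k1"]*(x@x))
    return x*[c["fx"],c["fy"]]+[c["cx"],c["cy"]]
def crop(c,x0,y0,w,h,f,name):
    im=cv2.resize(c["bgr"][y0:y0+h,x0:x0+w],None,fx=f,fy=f,interpolation=cv2.INTER_CUBIC); cv2.imwrite("pics/"+name,im)
E
python3 - <<'E'
from h import *
s=cam("scene"); d=cam("side")
crop(s,130,130,200,150,4,"s1.png"); crop(d,180,180,180,135,4,"d1.png")
crop(s,260,230,100,80,7,"s2.png"); crop(d,220,140,100,60,8,"d2.png")
E
```

```text
(no output)
```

View pics/s1.png

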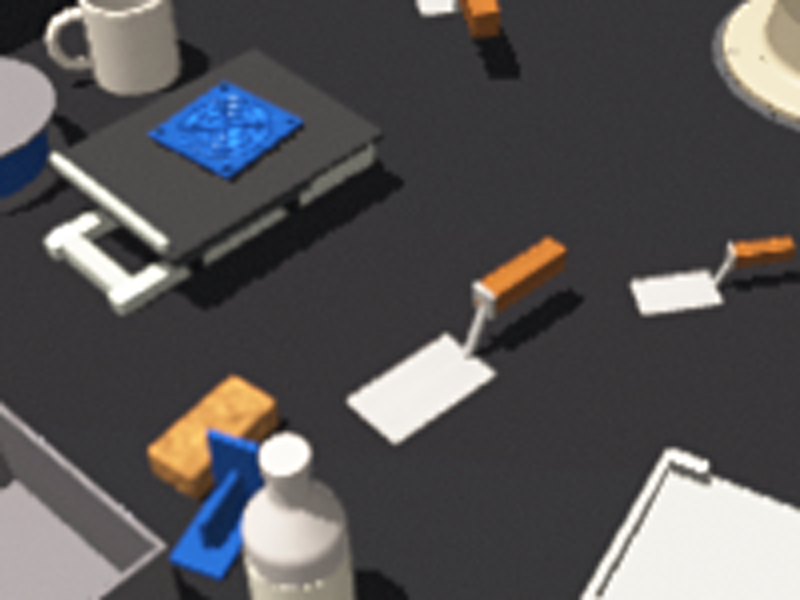

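View pics/d1.png

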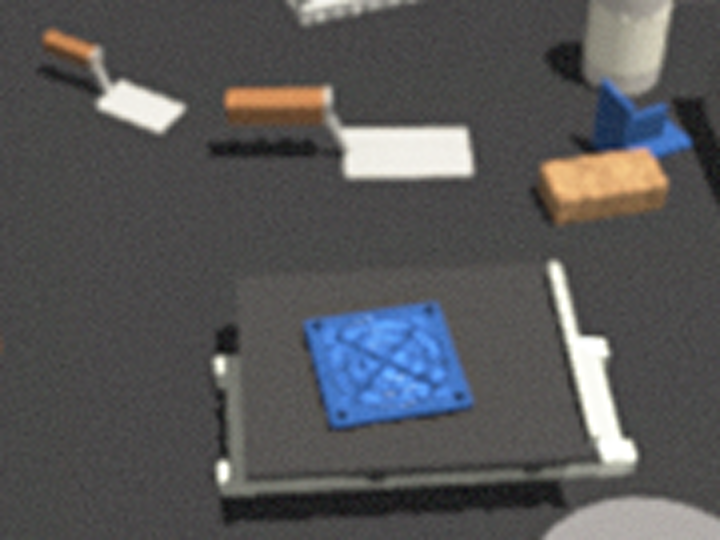

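View pics/s2.png

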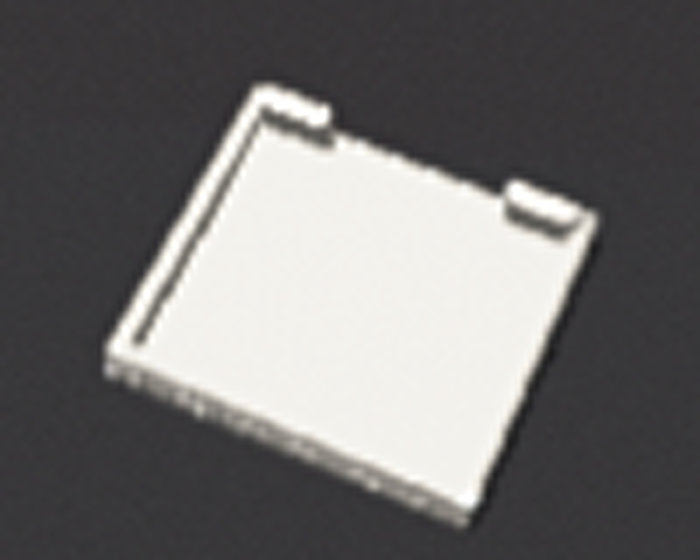

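View pics/d2.png

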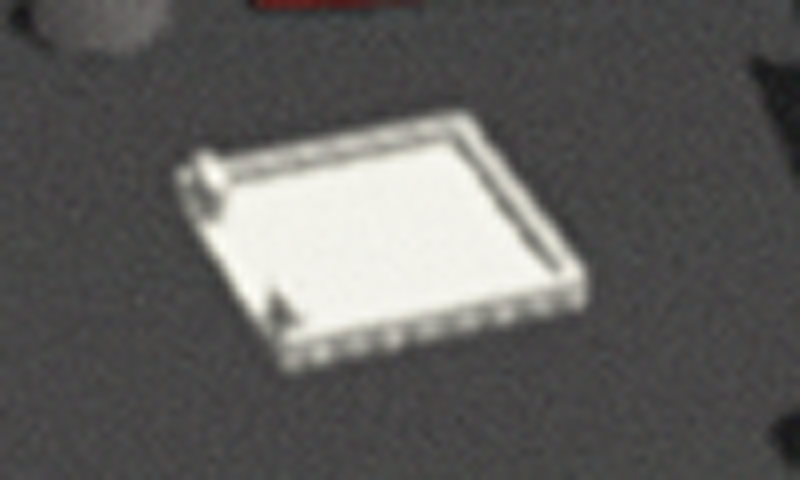

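```bash
cat >> h.py <<'E'
def region(c,mask,seed):
    n,l=cv2.connectedComponents(mask.astype(np.uint8)); L=l[seed[1],seed[0]]
    m=(l==L).astype(np.uint8); assert L>0
    cs,_=cv2.findContours(m,cv2.RETR_EXTERNAL,cv2.CHAIN_APPROX_NONE)
    return max(cs,key=cv2.contourArea)[:,0,:].astype(float)
def rect(c,mask,seed,z):
    p=region(c,mask,seed); w=np.array([onz(c,q,z)[:2] for q in p])
    r=cv2.minAreaRect((w*1000).astype(np.float32)); return np.round(r[0],1),np.round(r[1],1),round(r[2],2)
E
python3 - <<'E'
from h import *
s=cam("scene"); d=cam("side")
for n,c,bl,pr in [("scene",s,[(236,227),(300,203),(238,124)],(186,163)),("side",d,[(282,218),(215,208),(135,326)],(276,270))]:
    hsv=cv2.cvtColor(c["bgr"],cv2.COLOR_BGR2HSV)
    white=(hsv[...,2]>150)&(hsv[...,1]<60)
    blue=(hsv[...,0]>95)&(hsv[...,0]<125)&(hsv[...,1]>120)
    blue=cv2.morphologyEx(blue.astype(np.uint8),cv2.MORPH_CLOSE,np.ones((3,3)))
    for b in bl:
        try: print(n,b,rect(c,white,b,.002))
        except Exception as e: print(n,b,"fail",e)
    print(n,"print",rect(c,blue,pr,.068))
    org=(hsv[...,0]<18)&(hsv[...,1]>140)&(hsv[...,2]>90)
    print(n,"handle", rect(c,org,(260,200) if n=="scene" else (250,206),.055))
# by-eye corners from crops
S=lambda x,y:(130+x/4,130+y/4); D=lambda x,y:(180+x/4,180+y/4)
print("plate scene",[onz(s,S(*p),.06)[:2].round(4) for p in [(258,50),(382,130),(190,255),(65,148)]])
print("plate side",[onz(d,D(*p),.06)[:2].round(4) for p in [(237,275),(243,475),(595,462),(548,265)]])
print("strip top scene",[onz(s,S(*p),.07)[:2].round(4) for p in [(52,155),(62,152),(172,240),(165,247)]])
print("strip top side",[onz(d,D(*p),.07)[:2].round(4) for p in [(549,262),(560,261),(605,435),(593,440)]])
S=lambda x,y:(260+x/7,230+y/7); D=lambda x,y:(220+x/8,140+y/8)
print("tray rim scene",[onz(s,S(*p),.016)[:2].round(4) for p in [(107,352),(470,512),(600,215)]])
print("tray rim side",[onz(d,D(*p),.016)[:2].round(4) for p in [(460,110),(587,270),(285,345)]])
E
```

```text
scene (236, 227) (array([551.2, -13.2]), array([169.1,  70.8]), 4.45)
scene (300, 203) (array([355.7,  76.2]), array([ 50.3, 104.9]), 69.4)
scene (238, 124) (array([ 160.8, -380.7]), array([130.9,  73.5]), 55.64)
scene print (array([ 525.3, -286.3]), array([93.9, 96. ]), 5.33)
scene handle (array([472.7,  -3.7]), array([24. , 72.7]), 85.23)
side (282, 218) (array([577. ,  -3.1]), array([ 73.7, 112.1]), 83.97)
side (215, 208) (array([355.1,  89.3]), array([ 50.1, 120. ]), 39.27)
side (135, 326) (array([ 172.5, -360.6]), array([173.5,  74.9]), 55.5)
side print (array([ 522.1, -288.6]), array([91.7, 93.7]), 4.38)
side handle (array([475.4,  -4.9]), array([29.4, 68.9]), 84.03)
plate scene [array([ 0.4267, -0.3551]), array([ 0.4334, -0.1936]), array([ 0.6401, -0.195 ]), array([ 0.6258, -0.3707])]
plate side [array([ 0.4345, -0.193 ]), array([ 0.4253, -0.3636]), array([ 0.6402, -0.377 ]), array([ 0.6485, -0.206 ])]
strip top scene [array([ 0.6445, -0.36  ]), array([ 0.6368, -0.357 ]), array([ 0.6445, -0.2089]), array([ 0.6531, -0.2067])]
strip top side [array([ 0.6467, -0.2131]), array([ 0.6544, -0.2129]), array([ 0.6482, -0.3649]), array([ 0.6399, -0.3679])]
tray rim scene [array([0.6573, 0.2069]), array([0.6235, 0.3468]), array([0.4796, 0.3114])]
tray rim side [array([0.6218, 0.3485]), array([0.6589, 0.2085]), array([0.5175, 0.1656])]
```

```bash
python3 - <<'E'
from h import *
o=ctrl.observe(); M=R.from_quat(o["orientation"]).as_matrix(); print(M.round(3), np.degrees(np.arctan2(M[1,1],M[0,1])))
s=cam("scene"); d=cam("side")
S=lambda x,y:(130+x/4,130+y/4); D=lambda x,y:(180+x/4,180+y/4)
a=np.array([onz(s,S(*p),.002)[:2] for p in [(447,335),(495,375),(396,442),(347,402)]])
b=np.array([onz(d,D(*p),.002)[:2] for p in [(343,178),(345,127),(470,127),(474,178)]])
for n,q in (("s",a),("d",b)):
    print(n,q.round(4).tolist(),"L",np.linalg.norm(q[2]-q[1]),"W",np.linalg.norm(q[1]-q[0]),"c",q.mean(0),"yaw",np.degrees(np.arctan2(*((q[2]+q[3]-q[0]-q[1])[::-1]))))
# small, large spatula lengths for identity: side view
print("large",[onz(d,p,.002)[:2].round(3) for p in [(109,338),(138,304),(162,317),(126,350)]])
print("bottle top z.17",onz(s,(201,244),.17),onz(d,(340,157),.17), "mug", onz(s,(160,126),.09),"spool",onz(d,(343,335),.06),"sander",onz(d,(330,224),.028),"bracket",onz(d,(340,215),0))
print(two(s,S(562,250),d,D(228,98)),two(s,S(482,290),d,D(327,98)))
E
```

```text
[[-0.     0.286  0.958]
 [-0.     0.958 -0.286]
 [-1.    -0.     0.   ]] 73.3973756989377
s [[0.5301, -0.0307], [0.5364, 0.0247], [0.6335, 0.0149], [0.6303, -0.0389]] L 0.09758600136423663 W 0.05572093921844613 c [ 0.58259421 -0.00751173] yaw -5.227518971157358
d [[0.5279, -0.0374], [0.5373, 0.0241], [0.6384, 0.0134], [0.6301, -0.0482]] L 0.10165016545901603 W 0.06214711890301663 c [ 0.58340612 -0.01204023] yaw -6.04153821437667
large [array([ 0.101, -0.408]), array([ 0.161, -0.311]), array([ 0.226, -0.357]), array([ 0.147, -0.445])]
bottle top z.17 [0.78067744 0.0760135  0.17      ] [0.77369461 0.06661079 0.17      ] mug [ 0.4683768  -0.49081224  0.09      ] spool [ 0.64580326 -0.49080301  0.06      ] sander [ 0.71923677 -0.08481773  0.028     ] bracket [ 0.77318106 -0.01507364  0.        ]
(array([0.44145907, 0.00775349, 0.05422698]), np.float64(0.001984028677035297)) (array([ 0.51807723, -0.00584822,  0.05832953]), np.float64(0.0009109051238881994))
```

Emit:
arm_command:
  motion:
    - [[0,0,0.03],0]
    - [[0,0,0.04],0]
    - [[0,0,0.04],0]
    - [[0,0,0.03],0]
  fingers: 0.06

```text
t: 0.78
tool_pos: [0.2074, 0.6952, 0.3387]
orientation: [0.103, 0.7, -0.101, 0.7]
wrist_force: [-0.6, 0.4, -0.6]
width: 0.701
```

Emit:
arm_command:
  motion:
    - [[0.0145,-0.0347,0],0.55]
    - [[0.0145,-0.0347,0],0.55]
    - [[0.0145,-0.0347,0],0.55]
    - [[0.0145,-0.0347,0],0.55]
    - [[0.0145,-0.0347,0],0.55]
    - [[0.0145,-0.0347,0],0.55]
    - [[0.0145,-0.0347,0],0.55]
    - [[0.0145,-0.0347,0],0.55]
    - [[0.0145,-0.0347,0],0.55]
    - [[0.0145,-0.0347,0],0.55]
    - [[0.0145,-0.0347,0],0.55]
    - [[0.0145,-0.0347,0],0.55]
    - [[0.0145,-0.0347,0],0.55]
    - [[0.0145,-0.0347,0],0.55]
    - [[0.0145,-0.0347,0],0.55]
    - [[0.0145,-0.0347,0],0.55]
    - [[0.0145,-0.0347,0],0.55]
    - [[0.0145,-0.0347,0],0.55]
    - [[0.0145,-0.0347,0],0.55]
    - [[0.0145,-0.0347,0],0.55]

```text
t: 2.45
tool_pos: [0.4975, -0.0011, 0.3356]
orientation: [0.034, 0.706, -0.034, 0.707]
wrist_force: [0.4, 0.9, 0.3]
width: 0.703
```

Emit:
arm_command:
  motion:
    - [[0,0,-0.035],0]
    - [[0,0,-0.04],0]
    - [[0,0,-0.04],0]
    - [[0,0,-0.03],0]
    - [[0,0,0],0]

```text
t: 2.87
tool_pos: [0.494, 0.0007, 0.1857]
orientation: [0.034, 0.709, -0.035, 0.703]
wrist_force: [0.3, -0.3, 0.2]
width: 0.706
```

```bash
python3 - <<'E'
from h import *
c=cam("wrist"); cv2.imwrite("pics/w1.png",c["bgr"]); o=ctrl.observe(); print(o["t"],o["tool_pos"],o["joint_positions"],o["wrist_force"])
M=R.from_quat(o["orientation"]).as_matrix(); print(np.degrees(np.arctan2(M[1,1],M[0,1])),M[:,0])
E
```

```text
2.9167 [0.49553421 0.00056933 0.18845265] [-0.34425153  0.34783768  0.30272876  2.13254673 -0.15976046  0.68742749
  1.53851647] [-0.18495557  0.21201408  0.37884173]
84.3817565198237 [-5.21743373e-03 -9.85098565e-04 -9.99985904e-01]
```

View pics/w1.png

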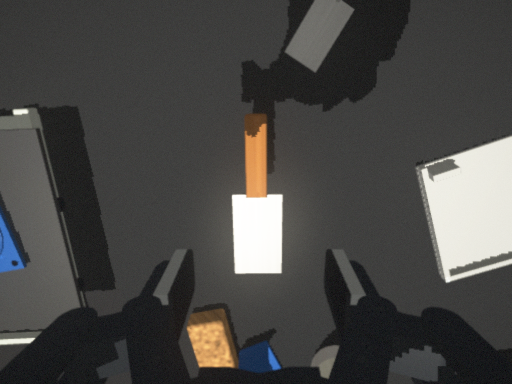

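```bash
python3 - <<'E'
from h import *
c=cam("wrist")
hsv=cv2.cvtColor(c["bgr"],cv2.COLOR_BGR2HSV)
white=(hsv[...,2]>180)&(hsv[...,1]<60)
p=region(c,white,(257,240)); print(rect(c,white,(257,240),.002))
org=(hsv[...,0]<18)&(hsv[...,1]>140)&(hsv[...,2]>60)
print(rect(c,org,(257,160),.061))
print([onz(c,q,.002)[:2].round(4).tolist() for q in [(233,195),(282,195),(281,272),(235,273)]])
print("handle ends z.061",[onz(c,q,.061)[:2].round(4).tolist() for q in [(246,114),(267,114),(267,196),(247,197)]])
E
```

```text
(array([579.9, -11.2]), array([ 56.7, 100.3]), 85.09)
(array([475.5,  -1.9]), array([19.3, 74.9]), 84.77)
[[0.5312, -0.0339], [0.5365, 0.0215], [0.6351, 0.0126], [0.6311, -0.0435]]
handle ends z.061 [[0.4391, -0.0066], [0.4409, 0.0118], [0.5167, 0.005], [0.5159, -0.0141]]
```

Emit:
arm_command:
  motion:
    - [[0,-0.002,-0.03],0.5]
    - [[0,-0.002,-0.03],0]
    - [[0,0,-0.03],0]
    - [[0,0,-0.03],0]
    - [[0,0,-0.02],0]
    - [[0,0,-0.015],0]
    - [[0,0,0],0]
    - [[0,0,0],0]

```text
t: 3.63
tool_pos: [0.4986, -0.0031, 0.0365]
orientation: [0.032, 0.706, -0.031, 0.707]
wrist_force: [-0.4, -0.6, 0.9]
width: 0.709
```

```bash
python3 - <<'E'
from h import *
o=ctrl.observe(); print(o["t"],o["tool_pos"],o["wrist_force"])
M=R.from_quat(o["orientation"]).as_matrix(); print(np.degrees(np.arctan2(M[1,1],M[0,1])),M[:,0])
d=cam("side"); crop(d,200,160,120,90,6,"d3.png")
E
```

```text
3.6333 [ 0.49864707 -0.00307548  0.03653119] [-0.40459083 -0.59804443  0.94425694]
84.89699221756894 [ 1.80874900e-03  4.62872531e-04 -9.99998257e-01]
```

View pics/d3.png

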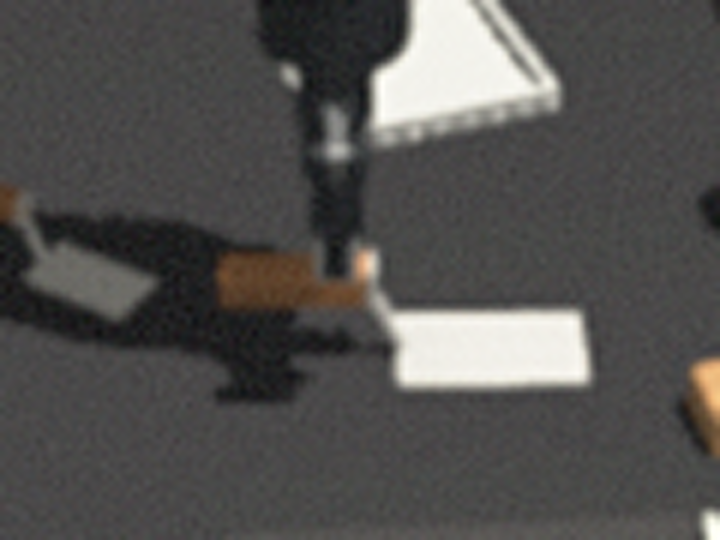

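Emit:
arm_command:
  motion:
    - [[-0.001,0,-0.005],0]
    - [[0,0,0],0]
    - [[0,0,0],0]

```text
t: 3.93
tool_pos: [0.4966, -0.003, 0.031]
orientation: [0.032, 0.706, -0.031, 0.707]
wrist_force: [-0.2, -1.1, -0.5]
width: 0.701
```

Emit:
arm_command:
  motion:
    - [[0,0,0],0]
    - [[0,0,0],0]
    - [[0,0,0],0]
    - [[0,0,0],0]
    - [[0,0,0],0]
    - [[0,0,0],0]
    - [[0,0,0],0]
    - [[0,0,0],0]
  fingers: 0.0

```text
t: 4.6
tool_pos: [0.4962, -0.0033, 0.0301]
orientation: [0.031, 0.706, -0.031, 0.706]
wrist_force: [-0.1, -0.3, 0.5]
width: 0.002
```

```bash
python3 - <<'E'
from h import *
d=cam("side"); crop(d,200,160,120,90,6,"d4.png"); c=cam("wrist"); cv2.imwrite("pics/w2.png",c["bgr"])
print(ctrl.observe()["width"])
s=cam("scene"); crop(s,210,150,100,100,6,"s4.png");
E
```

```text
-0.004189706154288539
```

View pics/d4.png

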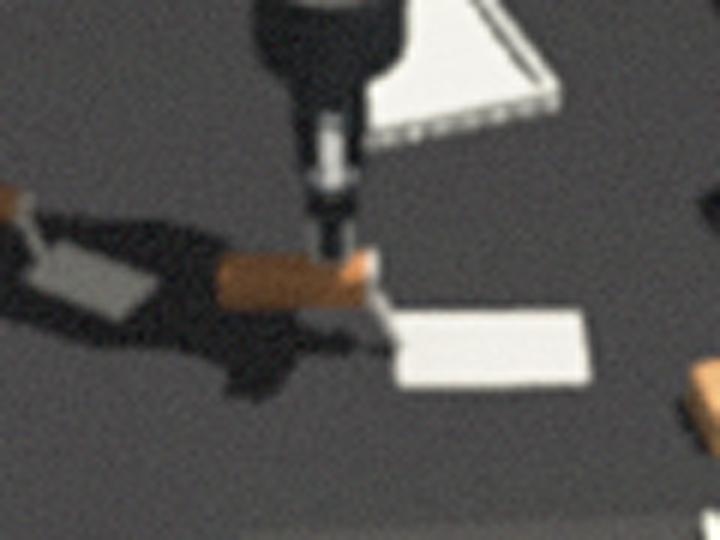

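View pics/w2.png

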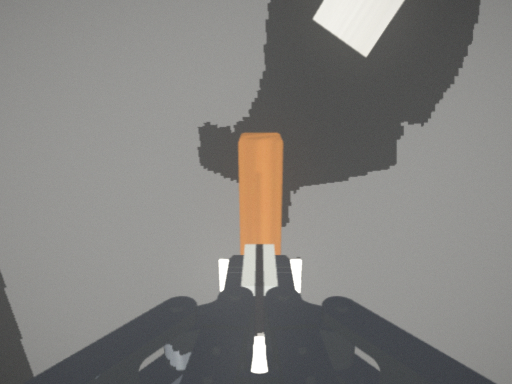

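View pics/s4.png

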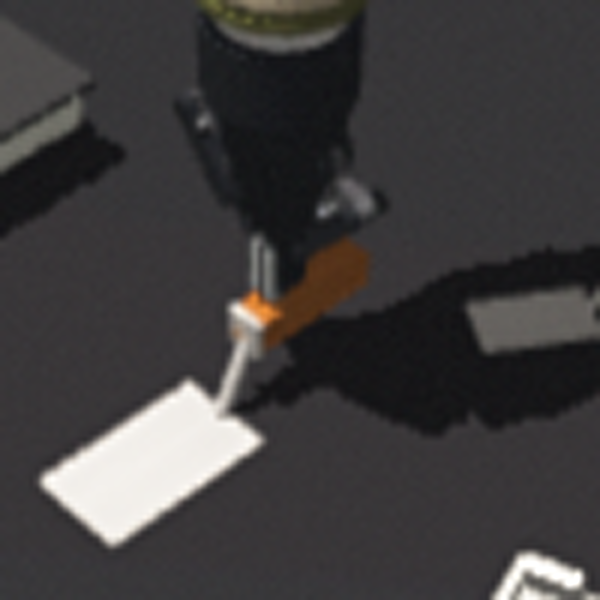

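```bash
python3 - <<'E'
from h import *
o=ctrl.observe();P=o["tool_pos"];print(P)
for n,x0,y0,f in (("side",200,160,6),("scene",210,150,6),("wrist",0,0,1)):
    c=cam(n)
    for z in (0,.02,.03,.04): print(n,z,((proj(c,P+[0,0,z])-[x0,y0])*f).round(0))
# triangulate finger tip
print(two(cam("side"),(200+335/6,160+258/6),cam("scene"),(210+262/6,150+297/6)))
E
```

```text
[ 0.49616781 -0.00324475  0.03014531]
side 0 [327. 308.]
side 0.02 [327. 278.]
side 0.03 [327. 263.]
side 0.04 [327. 248.]
scene 0 [274. 335.]
scene 0.02 [275. 307.]
scene 0.03 [275. 293.]
scene 0.04 [276. 278.]
wrist 0 [261. 231.]
wrist 0.02 [261. 247.]
wrist 0.03 [261. 256.]
wrist 0.04 [261. 267.]
(array([ 0.50222503, -0.00414019,  0.06252754]), np.float64(0.004659211458234246))
```

```bash
python3 - <<'E'
from h import *
c=cam("side")
for y in (-.033,.027):
  for z in (.02,.03,.04,.05,.06,.07): print(y,z,((proj(c,np.array([.4986,y,z]))-[200,160])*6).round(0))
w=cam("wrist"); crop(w,180,110,160,190,3,"w3.png")
E
```

```text
-0.033 0.02 [338. 359.]
-0.033 0.03 [338. 345.]
-0.033 0.04 [338. 330.]
-0.033 0.05 [338. 315.]
-0.033 0.06 [338. 300.]
-0.033 0.07 [338. 285.]
0.027 0.02 [326. 286.]
0.027 0.03 [326. 272.]
0.027 0.04 [326. 257.]
0.027 0.05 [326. 242.]
0.027 0.06 [326. 228.]
0.027 0.07 [326. 212.]
```

View pics/w3.png

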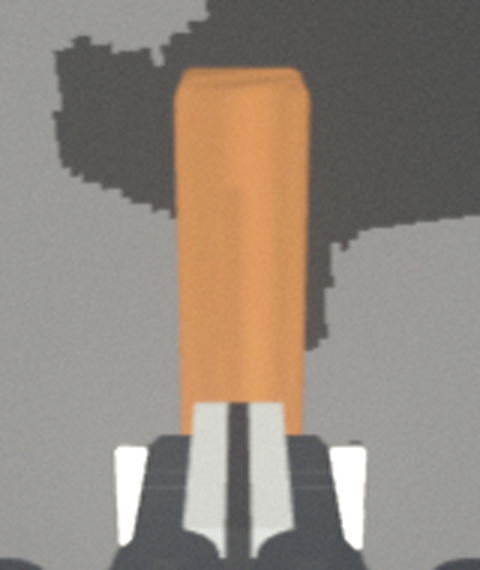

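Emit:
arm_command:
  motion:
    - [[0,0,0.01],0]
    - [[0,0,0],0]
    - [[0,0,0],0]
    - [[0,0,0],0]
    - [[0,0,0],0]
    - [[0,0,0],0]
  fingers: 0.06

```text
t: 5.6
tool_pos: [0.4961, -0.0032, 0.0401]
orientation: [0.031, 0.706, -0.031, 0.706]
wrist_force: [0.6, 0.5, -0.7]
width: 0.703
```

Emit:
arm_command:
  motion:
    - [[0,0,-0.01],0]
    - [[0,0,-0.01],0]
    - [[0,0,-0.01],0]
    - [[0,0,-0.006],0]
    - [[0,0,0],0]

```text
t: 6.02
tool_pos: [0.4952, -0.0034, 0.0023]
orientation: [0.031, 0.707, -0.032, 0.705]
wrist_force: [0.0, 0.1, 0.3]
width: 0.705
```

```bash
python3 - <<'E'
from h import *
o=ctrl.observe(); print(o["t"],o["tool_pos"],o["wrist_force"],o["width"])
d=cam("side"); crop(d,200,160,120,90,6,"d5.png"); s=cam("scene"); crop(s,210,150,100,100,6,"s5.png")
E
```

```text
6.0167 [ 0.49515228 -0.00335304  0.00228552] [0.00518933 0.05282513 0.29576359] 0.704847847624342
```

View pics/d5.png

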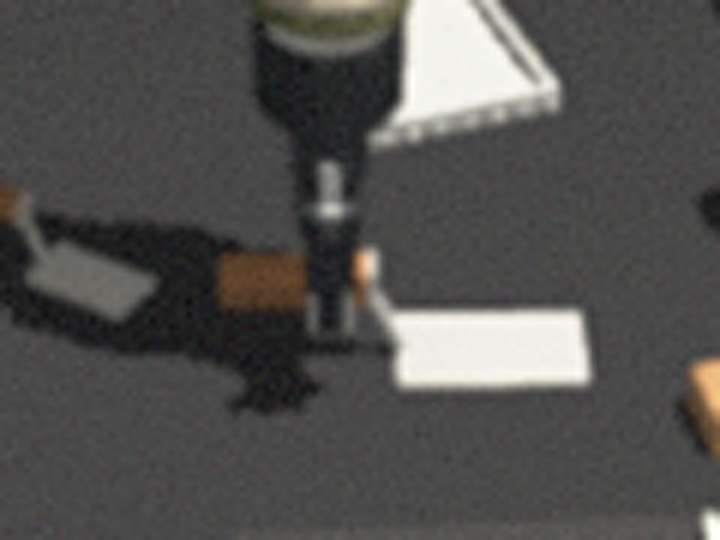

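View pics/s5.png

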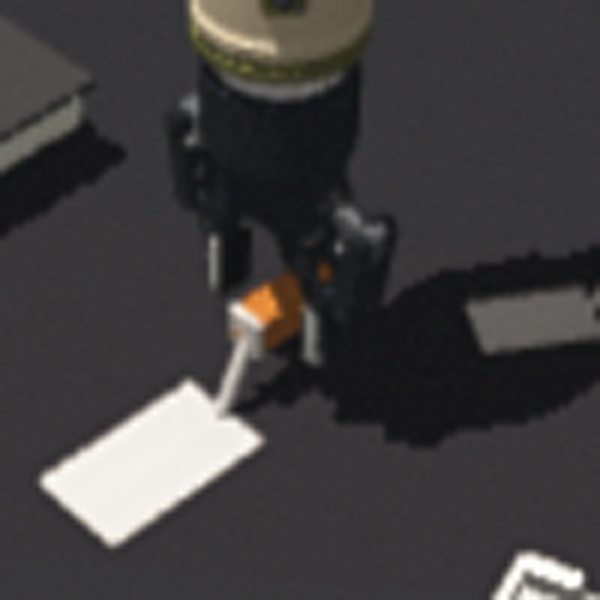

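Emit:
arm_command:
  motion:
    - [[0,0,0],0]
    - [[0,0,0],0]
    - [[0,0,0],0]
    - [[0,0,0],0]
    - [[0,0,0],0]
    - [[0,0,0],0]
  fingers: 0.0

```text
t: 6.62
tool_pos: [0.4964, -0.0031, 0.0046]
orientation: [0.031, 0.706, -0.031, 0.707]
wrist_force: [-1.3, 0.4, 6.6]
width: 0.215
```

```bash
python3 - <<'E'
from h import *
o=ctrl.observe(); print(o["t"],o["tool_pos"],o["wrist_force"],o["torque"],o["width"],o["width"]*85.4)
c=cam("wrist"); crop(c,130,90,260,210,3,"w4.png")
E
```

```text
6.6167 [ 0.49638558 -0.00312717  0.00456517] [-1.33039799  0.36589399  6.60019983] [0.03402466 0.07019146 0.03638911] 0.21508655720782455 18.368391985548218
```

View pics/w4.png

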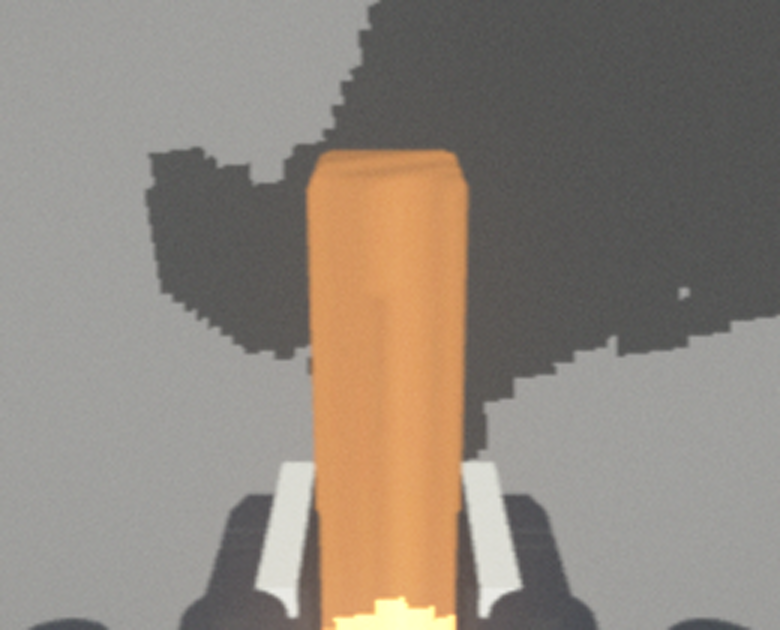

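Emit:
arm_command:
  motion:
    - [[0,0,0.005],0]
    - [[0,0,0.015],0]
    - [[0,0,0.03],0]
    - [[0,0,0.03],0]
    - [[0,0,0.03],0]
    - [[0,0,0.02],0]

```text
t: 7.17
tool_pos: [0.4963, -0.0034, 0.1367]
orientation: [0.032, 0.706, -0.032, 0.707]
wrist_force: [-0.7, 0.7, -2.1]
width: 0.217
```

Emit:
arm_command:
  motion:
    - [[-0.006,-0.01,0],0.2]
    - [[-0.014,-0.022,0],0.2]
    - [[-0.017,-0.028,0],0.2]
    - [[-0.017,-0.028,0],0.2]
    - [[-0.017,-0.028,0],0.2]
    - [[-0.017,-0.028,0],0.2]
    - [[-0.017,-0.028,0],0.2]
    - [[-0.017,-0.028,0],0.2]
    - [[-0.017,-0.028,0],0.2]
    - [[-0.014,-0.024,0],0.2]
    - [[-0.01,-0.016,0],0]
    - [[-0.004,-0.006,0],0]
    - [[0,0,0],0]
    - [[0,0,0],0]

```text
t: 8.33
tool_pos: [0.3289, -0.2767, 0.1338]
orientation: [0.02, 0.707, -0.019, 0.707]
wrist_force: [1.1, 0.9, -1.4]
width: 0.225
```

```bash
python3 - <<'E'
from h import *
o=ctrl.observe(); print(o["t"],o["tool_pos"],o["wrist_force"],o["width"],o["joint_positions"])
M=R.from_quat(o["orientation"]).as_matrix(); print(np.degrees(np.arctan2(M[1,1],M[0,1])),M[:,0])
d=cam("side"); crop(d,150,170,200,150,4,"d6.png"); s=cam("scene"); crop(s,130,90,160,120,5,"s6.png")
cv2.imwrite("pics/w6.png",cam("wrist")["bgr"])
E
```

```text
8.3333 [ 0.32886195 -0.2767367   0.13383837] [ 1.07049047  0.91555957 -1.36854542] 0.2251312107532438 [ 0.39836515  0.36176259  0.2239616   2.32335849 -0.17443205  0.47182244
  2.28000849]
86.85882579146632 [-5.74512529e-04  7.36854787e-04 -9.99999563e-01]
```

View pics/d6.png

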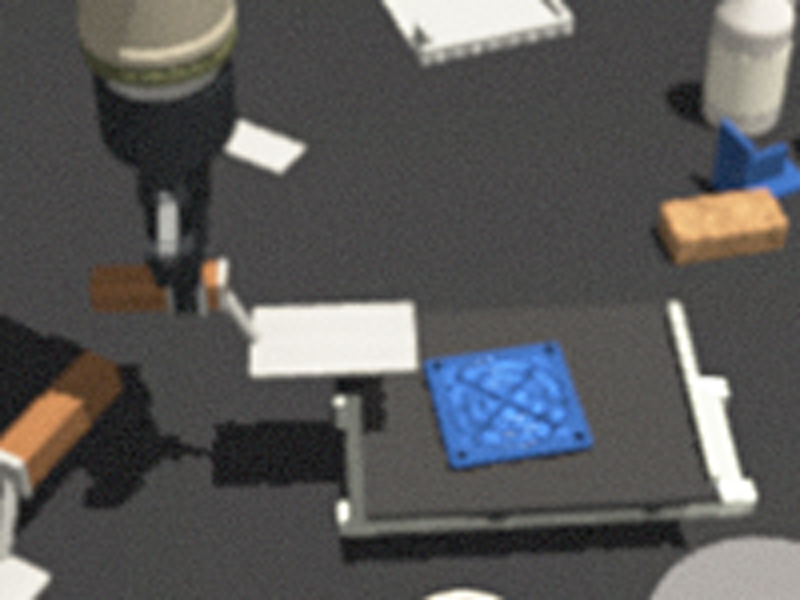

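View pics/s6.png

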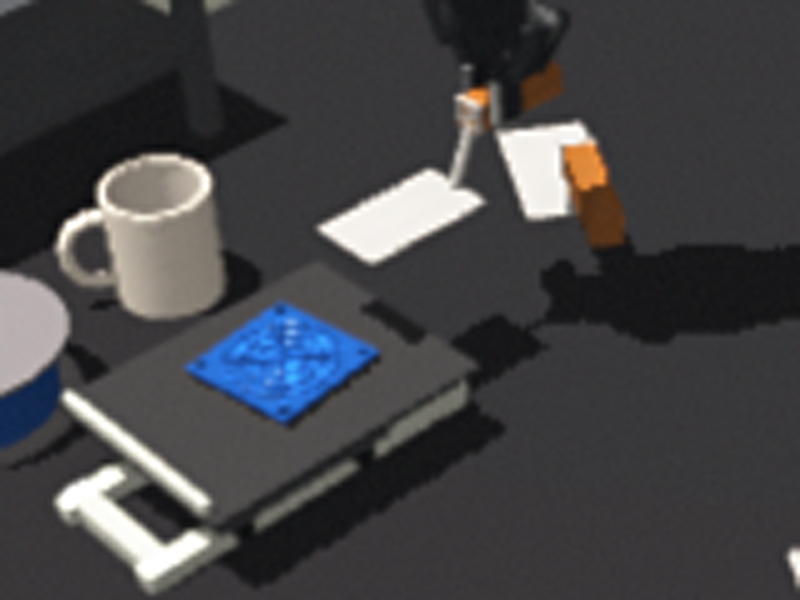

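View pics/w6.png

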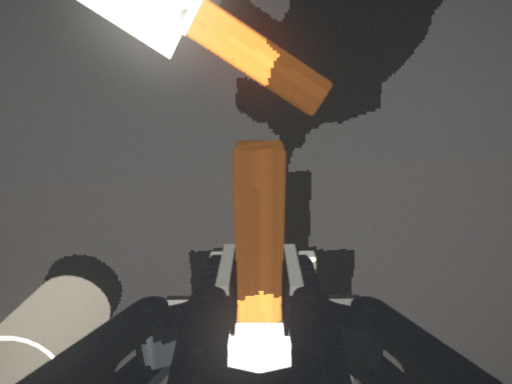

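```bash
python3 - <<'E'
from h import *
d=cam("side");s=cam("scene")
D=lambda x,y:(150+x/4,170+y/4);S=lambda x,y:(130+x/5,90+y/5)
a,e=two(d,D(415,301),s,S(373,265));b,e2=two(d,D(417,372),s,S(317,229));print(a,e,b,e2,(a+b)/2)
r1,_=two(d,D(251,303),s,S(485,201));r2,_=two(d,D(247,378),s,S(432,169));print(r1,r2)
v=(a+b-r1-r2);print(np.degrees(np.arctan2(v[1],v[0])),v/2)
print("print corners side",[onz(d,D(*p),.068)[:2].round(4) for p in [(426,362),(558,343),(592,445),(454,468)]])
print("print corners scene",[onz(s,S(*p),.068)[:2].round(4) for p in [(380,353),(283,426),(186,366),(280,300)]])
print("big handle",two(d,D(105,360),s,S(600,155)), two(d,D(20,440),s,S(610,240)))
E
```

```text
[ 0.46766276 -0.25229579  0.1288978 ] 0.0019110976600970964 [ 0.46304362 -0.31160036  0.1272541 ] 0.0014090587301580106 [ 0.46535319 -0.28194807  0.12807595]
[ 0.36622806 -0.2476899   0.13136668] [ 0.3607564  -0.30656861  0.12751219]
-2.7085182349653434 [ 0.10186096 -0.00481882 -0.00136349]
print corners side [array([ 0.476, -0.249]), array([ 0.5652, -0.2411]), array([ 0.5716, -0.3305]), array([ 0.4836, -0.3395])]
print corners scene [array([ 0.4767, -0.2414]), array([ 0.5694, -0.2326]), array([ 0.5722, -0.3262]), array([ 0.4827, -0.3351])]
big handle (array([ 0.26076996, -0.25269055,  0.10664958]), np.float64(0.024741166555429957)) (array([ 0.21372451, -0.25918342,  0.02238525]), np.float64(0.02186537633646531))
```

```bash
python3 - <<'E'
from h import *
d=cam("side");s=cam("scene");w=cam("wrist")
D=lambda x,y:(150+x/4,170+y/4);S=lambda x,y:(130+x/5,90+y/5)
for z in (.06,.075): print(z,onz(d,D(95,352),z)[:2],onz(w,(312,114),z)[:2],onz(w,(331,87),z)[:2],onz(s,S(612,245),z)[:2])
E
```

```text
0.06 [ 0.25681495 -0.21039248] [ 0.27237564 -0.23591993] [ 0.25439368 -0.22241871] [ 0.27203363 -0.21722145]
0.075 [ 0.25935692 -0.22501467] [ 0.2710017  -0.23813895] [ 0.25408877 -0.22544037] [ 0.28799996 -0.20313312]
```

Emit:
arm_command:
  motion:
    - [[0,0,-0.01],0]
    - [[0,0,-0.02],0]
    - [[0,0,-0.02],0]
    - [[0,0,-0.01],0]
    - [[0,0,-0.004],0]
    - [[0,0,0],0]
    - [[0,0,0],0]

```text
t: 9.32
tool_pos: [0.3293, -0.2773, 0.0704]
orientation: [0.019, 0.707, -0.019, 0.707]
wrist_force: [0.4, 0.4, -0.8]
width: 0.217
```

Emit:
arm_command:
  motion:
    - [[0,0,-0.0015],0]
    - [[0,0,-0.0015],0]
    - [[0,0,0],0]

```text
t: 9.57
tool_pos: [0.3295, -0.2773, 0.0675]
orientation: [0.019, 0.707, -0.019, 0.707]
wrist_force: [-1.0, 0.1, -0.6]
width: 0.222
```

Emit:
arm_command:
  motion:
    - [[0,0,-0.001],0]
    - [[0,0,0],0]

```text
t: 9.73
tool_pos: [0.3293, -0.2772, 0.0663]
orientation: [0.019, 0.707, -0.019, 0.707]
wrist_force: [-1.2, 0.2, -2.3]
width: 0.22
```

Emit:
arm_command:
  motion:
    - [[0,0,-0.001],0]
    - [[0,0,0],0]

```text
t: 9.9
tool_pos: [0.3292, -0.2772, 0.0651]
orientation: [0.019, 0.707, -0.019, 0.707]
wrist_force: [1.3, 0.0, -1.8]
width: 0.218
```

Emit:
arm_command:
  motion:
    - [[0,0,-0.001],0]
    - [[0,0,0],0]

```text
t: 10.07
tool_pos: [0.3292, -0.2773, 0.0641]
orientation: [0.019, 0.707, -0.019, 0.707]
wrist_force: [-0.3, 0.5, 1.3]
width: 0.215
```

Emit:
arm_command:
  motion:
    - [[0,0,-0.001],0]
    - [[0,0,0],0]

```text
t: 10.23
tool_pos: [0.3292, -0.2773, 0.0631]
orientation: [0.019, 0.707, -0.019, 0.707]
wrist_force: [-0.8, 0.5, 2.6]
width: 0.218
```

Emit:
arm_command:
  motion:
    - [[0.003,-0.00016,0],0]
    - [[0.003,-0.00016,0],0]
    - [[0.003,-0.00016,0],0]
    - [[0.003,-0.00016,0],0]
    - [[0.003,-0.00016,0],0]
    - [[0.003,-0.00016,0],0]
    - [[0.003,-0.00016,0],0]
    - [[0.003,-0.00016,0],0]
    - [[0.003,-0.00016,0],0]
    - [[0.003,-0.00016,0],0]

```text
t: 11.07
tool_pos: [0.3593, -0.2788, 0.0631]
orientation: [0.019, 0.707, -0.019, 0.707]
wrist_force: [-1.7, 0.3, 1.8]
width: 0.216
```

```bash
python3 - <<'E'
from h import *
d=cam("side"); crop(d,200,210,170,110,4,"d7.png"); s=cam("scene"); crop(s,130,120,120,90,6,"s7.png")
E
```

```text
(no output)
```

View pics/d7.png

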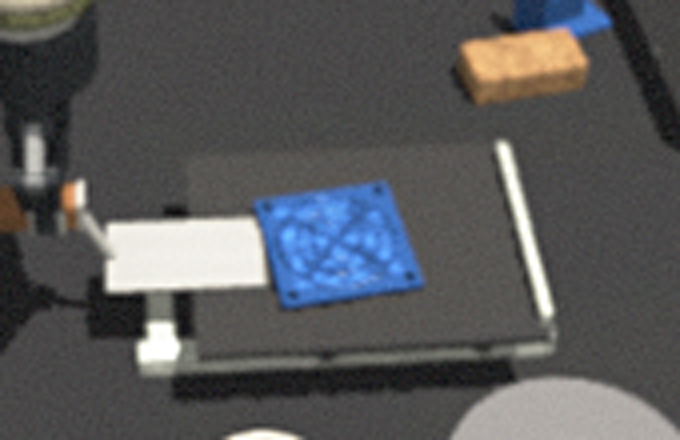

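View pics/s7.png

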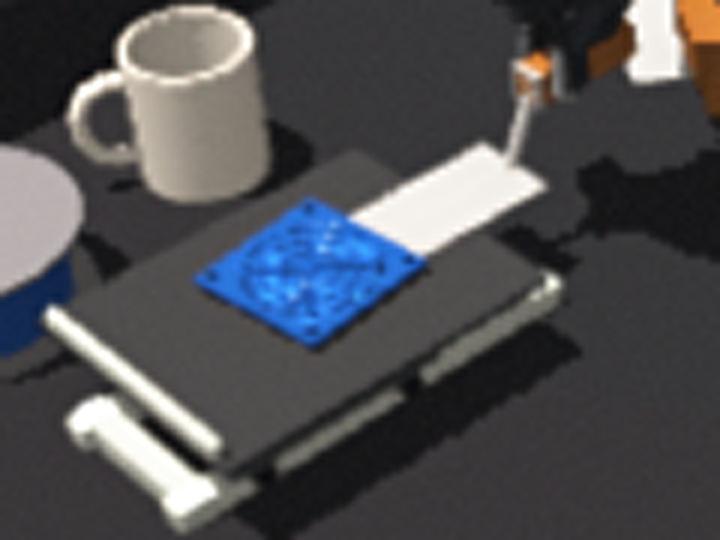

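Emit:
arm_command:
  motion:
    - [[0.003,-0.00016,0],0]
    - [[0.003,-0.00016,0],0]
    - [[0.003,-0.00016,0],0]
    - [[0.003,-0.00016,0],0]
    - [[0.003,-0.00016,0],0]
    - [[0.003,-0.00016,0],0]
    - [[0.003,-0.00016,0],0]
    - [[0.003,-0.00016,0],0]
    - [[0.003,-0.00016,0],0]
    - [[0.003,-0.00016,0],0]

```text
t: 12.0
tool_pos: [0.3894, -0.2805, 0.0632]
orientation: [0.019, 0.707, -0.019, 0.707]
wrist_force: [-2.8, 0.3, 2.4]
width: 0.221
```

Emit:
arm_command:
  motion:
    - [[0.003,-0.00016,0],0]
    - [[0.003,-0.00016,0],0]
    - [[0.003,-0.00016,0],0]
    - [[0.003,-0.00016,0],0]
    - [[0.003,-0.00016,0],0]
    - [[0.003,-0.00016,0],0]
    - [[0.003,-0.00016,0],0]
    - [[0.003,-0.00016,0],0]
    - [[0.003,-0.00016,0],0]
    - [[0.003,-0.00016,0],0]

```text
t: 12.83
tool_pos: [0.4195, -0.282, 0.0632]
orientation: [0.019, 0.707, -0.019, 0.707]
wrist_force: [-2.6, 0.2, 1.3]
width: 0.22
```

```bash
python3 - <<'E'
from h import *
d=cam("side"); crop(d,200,210,170,110,4,"d8.png")
E
```

```text
(no output)
```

View pics/d8.png

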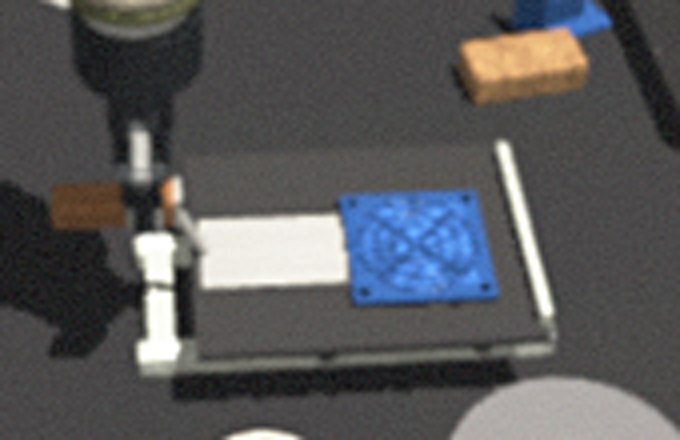

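```bash
python3 - <<'E'
from h import *
d=cam("side"); D=lambda x,y:(200+x/4,210+y/4)
p=[onz(d,D(*q),.07)[:2] for q in [(497,141),(540,318)]]; print(p, (p[0]+p[1])/2)
print([onz(d,D(*q),.068)[:2].round(4) for q in [(341,195),(480,190),(497,297),(355,304)]])
print(ctrl.observe()["tool_pos"])
E
```

```text
[array([ 0.66600942, -0.21422397]), array([ 0.65680569, -0.3682987 ])] [ 0.66140756 -0.29126133]
[array([ 0.5522, -0.2507]), array([ 0.6447, -0.2563]), array([ 0.6349, -0.3473]), array([ 0.5461, -0.343 ])]
[ 0.42013118 -0.28212753  0.06320324]
```

Emit:
arm_command:
  motion:
    - [[0.003,-0.00016,0],0]
    - [[0.003,-0.00016,0],0]
    - [[0.003,-0.00016,0],0]
    - [[0.003,-0.00016,0],0]
    - [[0.003,-0.00016,0],0]
    - [[0.003,-0.00016,0],0]
    - [[0.003,-0.00016,0],0]
    - [[0.003,-0.00016,0],0]
    - [[0.003,-0.00016,0],0]
    - [[0.003,-0.00016,0],0]

```text
t: 13.77
tool_pos: [0.4494, -0.2836, 0.0632]
orientation: [0.019, 0.707, -0.019, 0.707]
wrist_force: [-3.0, -1.3, 1.9]
width: 0.221
```

Emit:
arm_command:
  motion:
    - [[0.003,-0.00016,0],0]
    - [[0.003,-0.00016,0],0]
    - [[0.003,-0.00016,0],0]
    - [[0.003,-0.00016,0],0]
    - [[0.003,-0.00016,0],0]

```text
t: 14.18
tool_pos: [0.4644, -0.2844, 0.0632]
orientation: [0.019, 0.707, -0.019, 0.707]
wrist_force: [-2.4, -0.2, 2.0]
width: 0.217
```

Emit:
arm_command:
  motion:
    - [[0.003,-0.00016,0],0]
    - [[0.003,-0.00016,0],0]
    - [[0.003,-0.00016,0],0]
    - [[0.003,-0.00016,0],0]
    - [[0.003,-0.00016,0],0]

```text
t: 14.6
tool_pos: [0.4794, -0.2852, 0.0632]
orientation: [0.019, 0.707, -0.019, 0.707]
wrist_force: [-3.5, -0.1, 2.2]
width: 0.216
```

```bash
python3 - <<'E'
from h import *
d=cam("side"); crop(d,200,210,170,110,4,"d9.png");s=cam("scene"); crop(s,110,120,140,105,5,"s9.png")
E
```

```text
(no output)
```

View pics/d9.png

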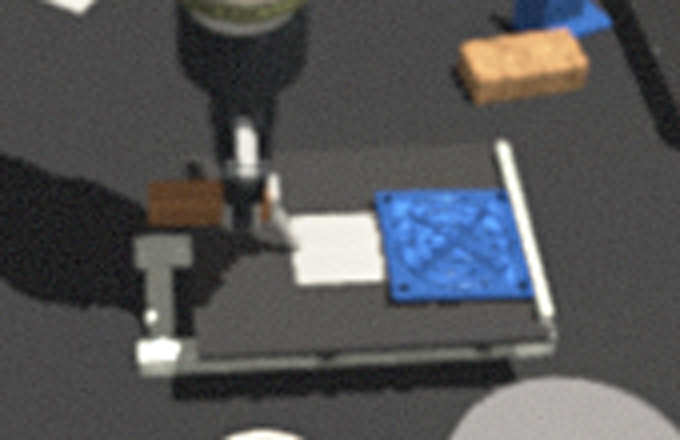

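View pics/s9.png

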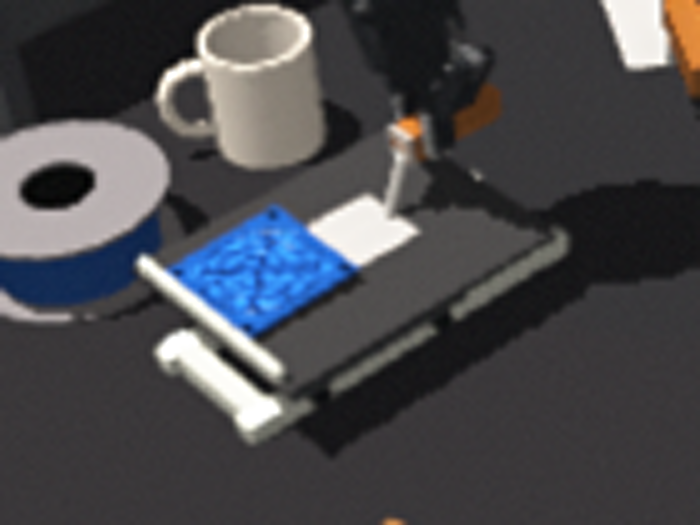

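Emit:
arm_command:
  motion:
    - [[0.003,-0.00016,0],0]
    - [[0.003,-0.00016,0],0]
    - [[0.003,-0.00016,0],0]
    - [[0.003,-0.00016,0],0]
    - [[0.003,-0.00016,0],0]

```text
t: 15.12
tool_pos: [0.4943, -0.286, 0.0631]
orientation: [0.019, 0.707, -0.019, 0.707]
wrist_force: [-3.2, 0.9, 1.5]
width: 0.221
```

Emit:
arm_command:
  motion:
    - [[0.003,-0.00016,0],0]
    - [[0.003,-0.00016,0],0]
    - [[0.003,-0.00016,0],0]
    - [[0.003,-0.00016,0],0]
    - [[0.003,-0.00016,0],0]

```text
t: 15.53
tool_pos: [0.5097, -0.2869, 0.0632]
orientation: [0.019, 0.707, -0.019, 0.707]
wrist_force: [-3.4, -0.3, 1.4]
width: 0.22
```

Emit:
arm_command:
  motion:
    - [[0.002,-0.0001,0],0]
    - [[0.002,-0.0001,0],0]

```text
t: 15.7
tool_pos: [0.5137, -0.2871, 0.0632]
orientation: [0.019, 0.707, -0.019, 0.707]
wrist_force: [-3.6, 0.5, 0.8]
width: 0.221
```

Emit:
arm_command:
  motion:
    - [[0.002,-0.0001,0],0]
    - [[0.002,-0.0001,0],0]

```text
t: 15.87
tool_pos: [0.5174, -0.2873, 0.0632]
orientation: [0.019, 0.707, -0.019, 0.707]
wrist_force: [-2.3, -0.7, 1.4]
width: 0.219
```

```bash
python3 - <<'E'
from h import *
d=cam("side"); crop(d,200,210,170,110,4,"d10.png")
E
```

```text
(no output)
```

View pics/d10.png

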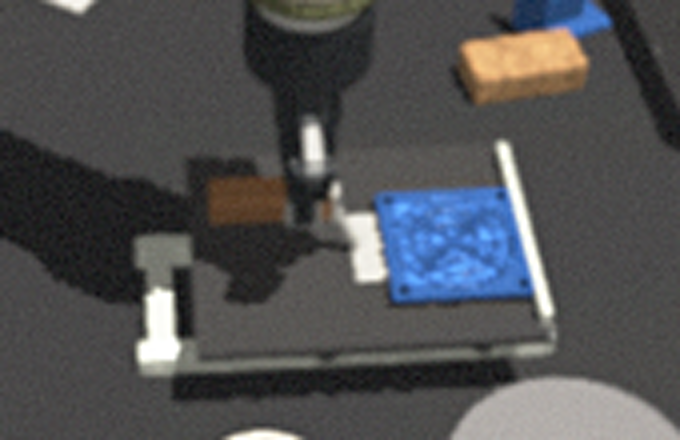

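Emit:
arm_command:
  motion:
    - [[0.0015,-0.0001,0],0]
    - [[0.0015,-0.0001,0],0]

```text
t: 16.08
tool_pos: [0.5202, -0.2874, 0.0632]
orientation: [0.019, 0.707, -0.019, 0.707]
wrist_force: [-3.3, 0.5, 1.7]
width: 0.221
```

Emit:
arm_command:
  motion:
    - [[0.001,0,0],0]
    - [[0.001,-0.0001,0],0]

```text
t: 16.25
tool_pos: [0.5222, -0.2875, 0.0632]
orientation: [0.019, 0.707, -0.019, 0.707]
wrist_force: [-4.0, -0.5, 2.2]
width: 0.217
```

Emit:
arm_command:
  motion:
    - [[0.001,-0.0001,0],0]
    - [[0.001,0,0],0]

```text
t: 16.42
tool_pos: [0.5242, -0.2877, 0.0632]
orientation: [0.019, 0.707, -0.019, 0.707]
wrist_force: [-2.9, 0.7, 1.8]
width: 0.219
```

Emit:
arm_command:
  motion:
    - [[0.001,-0.0001,0],0]
    - [[0.0005,0,0],0]

```text
t: 16.58
tool_pos: [0.5259, -0.2878, 0.0632]
orientation: [0.019, 0.707, -0.019, 0.707]
wrist_force: [-2.5, 0.1, 1.1]
width: 0.222
```

Emit:
arm_command:
  motion:
    - [[0.0005,0,0],0]
    - [[0.0005,-0.0001,0],0]

```text
t: 16.75
tool_pos: [0.5267, -0.2878, 0.0632]
orientation: [0.019, 0.707, -0.019, 0.707]
wrist_force: [-2.4, 0.7, 1.9]
width: 0.217
```

Emit:
arm_command:
  motion:
    - [[0.0005,0,0],0]
    - [[0.0005,0,0],0]

```text
t: 16.92
tool_pos: [0.5271, -0.2878, 0.0631]
orientation: [0.019, 0.707, -0.019, 0.706]
wrist_force: [-5.9, -0.2, 1.3]
width: 0.218
```

Emit:
arm_command:
  motion:
    - [[0.0005,-0.0001,0],0]
    - [[0.0005,0,0],0]

```text
t: 17.08
tool_pos: [0.5272, -0.2878, 0.0629]
orientation: [0.02, 0.708, -0.019, 0.706]
wrist_force: [-6.4, -0.2, 2.3]
width: 0.217
```

```bash
python3 - <<'E'
from h import *
d=cam("side"); crop(d,270,235,90,60,8,"d11.png");s=cam("scene"); crop(s,130,150,80,60,8,"s11.png")
E
```

```text
(no output)
```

View pics/d11.png

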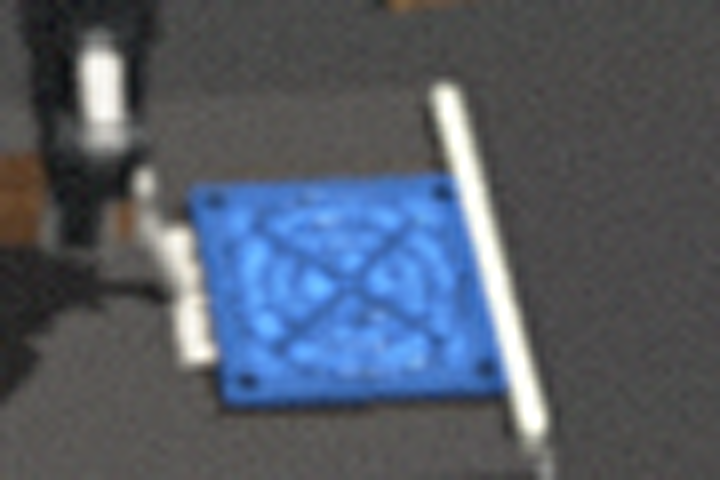

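View pics/s11.png

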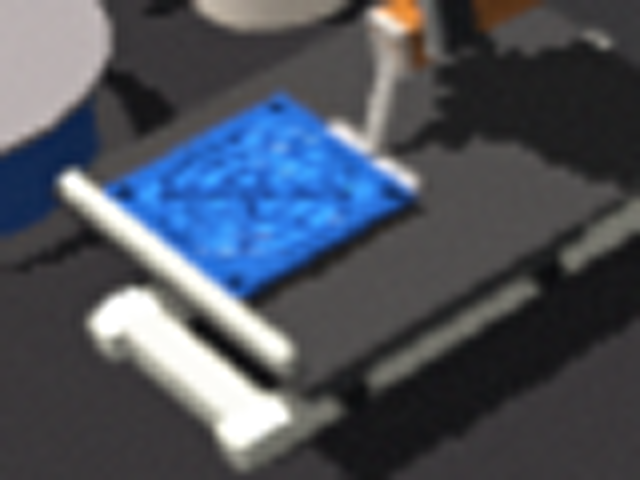

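Emit:
arm_command:
  motion:
    - [[-0.001,0,0],0]
    - [[-0.0005,0,0.001],0]
    - [[0,0,0.002],0]
    - [[0,0,0.002],0]
    - [[0,0,0.003],0]
    - [[0,0,0.003],0]
    - [[0,0,0.004],0]
    - [[0,0,0.004],0]
    - [[0,0,0],0]

```text
t: 17.93
tool_pos: [0.5282, -0.2883, 0.0833]
orientation: [0.019, 0.706, -0.019, 0.708]
wrist_force: [0.3, 0.1, -1.6]
width: 0.22
```

```bash
python3 - <<'E'
from h import *
o=ctrl.observe();print(o["tool_pos"],o["wrist_force"],o["torque"])
d=cam("side"); crop(d,260,225,100,70,7,"d12.png");s=cam("scene"); crop(s,130,140,100,75,7,"s12.png")
E
```

```text
[ 0.52821252 -0.28827875  0.08331289] [ 0.33890263  0.14835156 -1.64583954] [-0.06392098  0.12477405 -0.03076747]
```

View pics/d12.png

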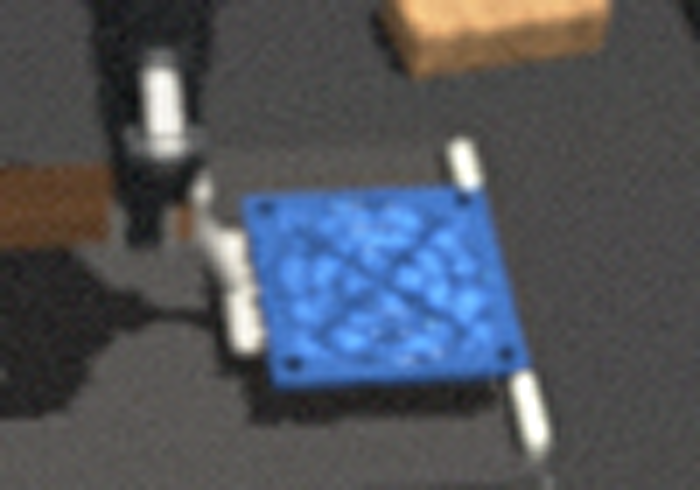

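View pics/s12.png

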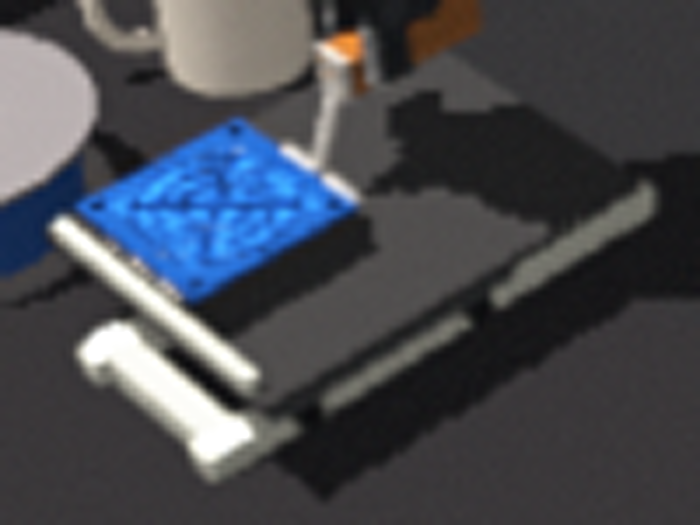

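```bash
python3 - <<'E'
from h import *
w=vision.camera("wrist")
T=np.eye(4); M=np.array([[-.00522,np.cos(np.radians(84.38)),0],[-.00099,np.sin(np.radians(84.38)),0],[-1,0,0]]);M[:,2]=np.cross(M[:,0],M[:,1]);T[:3,:3]=M;T[:3,3]=[.49553,.00057,.18845]
w["T"]=T@w["tool_from_camera"]
for z in (.016,): 
  p=[onz(w,q,z)[:2] for q in [(417,166),(443,280)]]; v=p[1]-p[0]; print(p,np.linalg.norm(v),np.degrees(np.arctan2(v[1],v[0])))
im=cv2.imread("pics/w1.png"); cv2.imwrite("pics/w1c.png",cv2.resize(im[120:300,400:512],None,fx=4,fy=4)[:600])
s=cam("scene"); crop(s,260,230,100,80,7,"s13.png"); d=cam("side"); crop(d,230,145,75,50,10,"d13.png")
E
```

```text
[array([0.51363714, 0.16555082]), array([0.65561488, 0.20191651])] 0.1465610588886977 14.366680189168543
```

View pics/w1c.png

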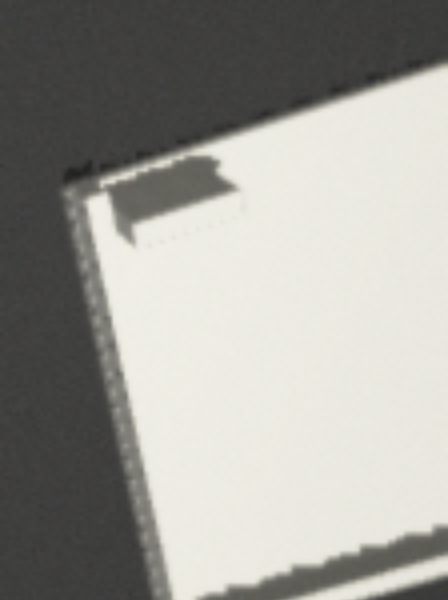

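View pics/d13.png

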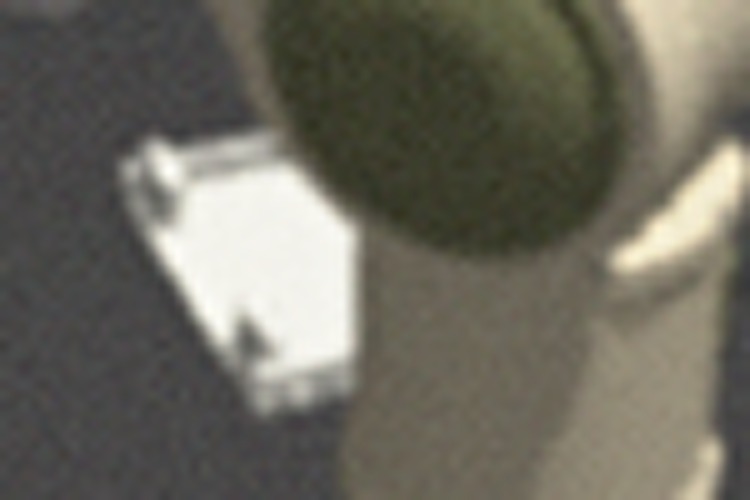

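Emit:
arm_command:
  motion:
    - [[-0.001,0,0.004],0]
    - [[-0.001,0,0.008],0]
    - [[0,0,0.012],0]
    - [[0,0,0.014],0]
    - [[0,0,0.012],0]
    - [[0,0,0.008],0]
    - [[0,0,0.004],0]
    - [[0,0,0.002],0]

```text
t: 18.85
tool_pos: [0.5255, -0.288, 0.1473]
orientation: [0.019, 0.706, -0.019, 0.707]
wrist_force: [0.0, 0.7, -2.2]
width: 0.219
```

Emit:
arm_command:
  motion:
    - [[-0.0005,0.003,0],0]
    - [[-0.001,0.006,0],0.2]
    - [[-0.001,0.01,0],0.4]
    - [[-0.0015,0.014,0],0.6]
    - [[-0.0015,0.018,0],0.8]
    - [[-0.0015,0.02,0],0.8]
    - [[-0.0015,0.02,0],0.8]
    - [[-0.0015,0.02,0],0.8]
    - [[-0.0015,0.02,0],0.8]
    - [[-0.0015,0.02,0],0.8]
    - [[-0.0015,0.02,0],0.8]
    - [[-0.0015,0.02,0],0.8]
    - [[-0.0015,0.02,0],0.8]
    - [[-0.0015,0.02,0],0.8]
    - [[-0.0015,0.02,0],0.8]
    - [[-0.0015,0.02,0],0.8]
    - [[-0.0015,0.02,0],0.8]
    - [[-0.0015,0.02,0],0.8]
    - [[-0.0015,0.02,0],0.8]
    - [[-0.0015,0.02,0],0.8]

```text
t: 20.52
tool_pos: [0.4959, 0.0652, 0.1459]
orientation: [-0.068, 0.704, 0.068, 0.704]
wrist_force: [0.1, -0.2, -2.1]
width: 0.22
```

Emit:
arm_command:
  motion:
    - [[-0.001,0.02,0],0.6]
    - [[-0.001,0.02,0],0.6]
    - [[-0.001,0.02,0],0.6]
    - [[-0.001,0.02,0],0.6]
    - [[-0.001,0.02,0],0.5]
    - [[-0.001,0.02,0],0.3]
    - [[-0.001,0.017,0],0.1]
    - [[-0.001,0.013,0],0]
    - [[-0.001,0.009,0],0]
    - [[-0.001,0.006,0],0]
    - [[-0.001,0.003,0],0]
    - [[0,0.002,0],0]
    - [[0,0,0],0]

```text
t: 21.6
tool_pos: [0.4861, 0.2327, 0.1462]
orientation: [-0.087, 0.702, 0.087, 0.702]
wrist_force: [0.5, -0.2, -2.4]
width: 0.219
```

```bash
python3 - <<'E'
from h import *
o=ctrl.observe();print(o["tool_pos"],o["wrist_force"],o["joint_positions"])
M=R.from_quat(o["orientation"]).as_matrix(); print(np.degrees(np.arctan2(M[1,1],M[0,1]))-90)
d=cam("side"); crop(d,190,90,150,110,5,"d14.png");s=cam("scene"); crop(s,240,180,150,120,5,"s14.png")
cv2.imwrite("pics/w14.png",cam("wrist")["bgr"])
E
```

```text
[0.4861348  0.23274132 0.14617307] [ 0.54716277 -0.16565987 -2.41757796] [-0.70539597  0.45078788  0.21417037  2.08374675 -0.15927667  0.62215557
  1.43587982]
14.171278068350688
```

View pics/d14.png

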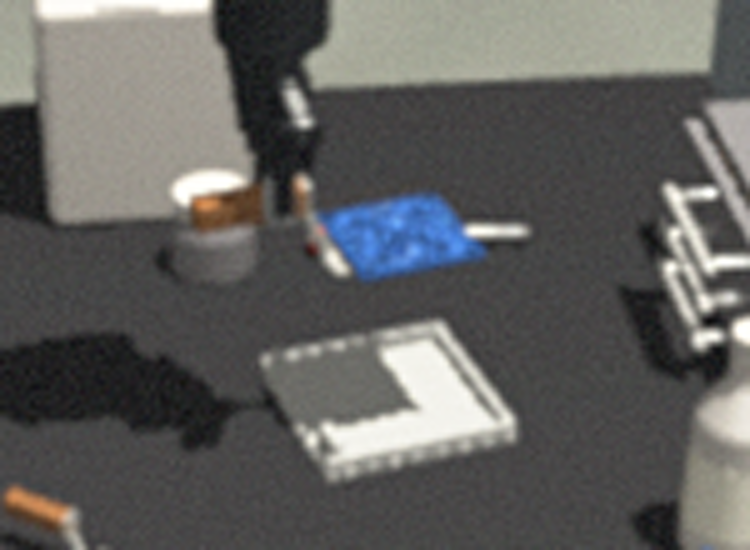

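View pics/s14.png

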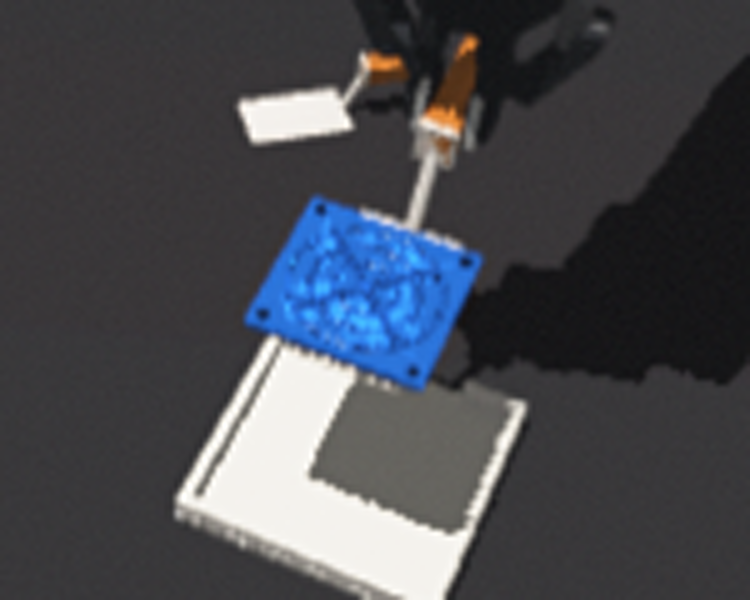

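View pics/w14.png

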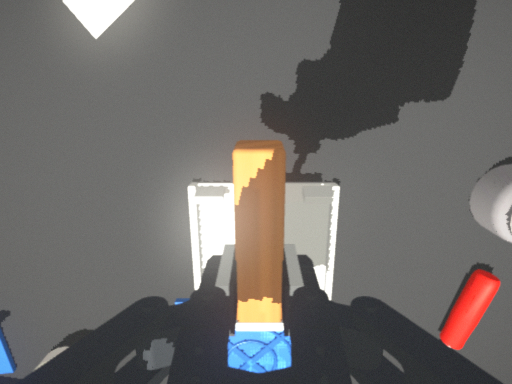

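```bash
python3 - <<'E'
from h import *
w=cam("wrist"); crop(w,170,160,190,150,4,"w15.png")
o=ctrl.observe(); 
for z in (.006,.016):
  a=onz(w,(190,183),z);b=onz(w,(338,183),z); v=b-a; n=np.linalg.norm(v); c=(a+b)/2
  yaw=np.arctan2(-v[0],v[1]); ctr=c[:2]+.072*np.array([np.cos(yaw),np.sin(yaw)])
  print(z,a[:2],b[:2],n,np.degrees(yaw),ctr)
E
```

```text
0.006 [0.51458509 0.16884532] [0.47913629 0.30931796] 0.14487643214125184 14.163099697483501 [0.56667211 0.25669881]
0.016 [0.51124649 0.17019838] [0.47691106 0.3062591 ] 0.14032619758329518 14.163099697483474 [0.5638902  0.25584591]
```

View pics/w15.png

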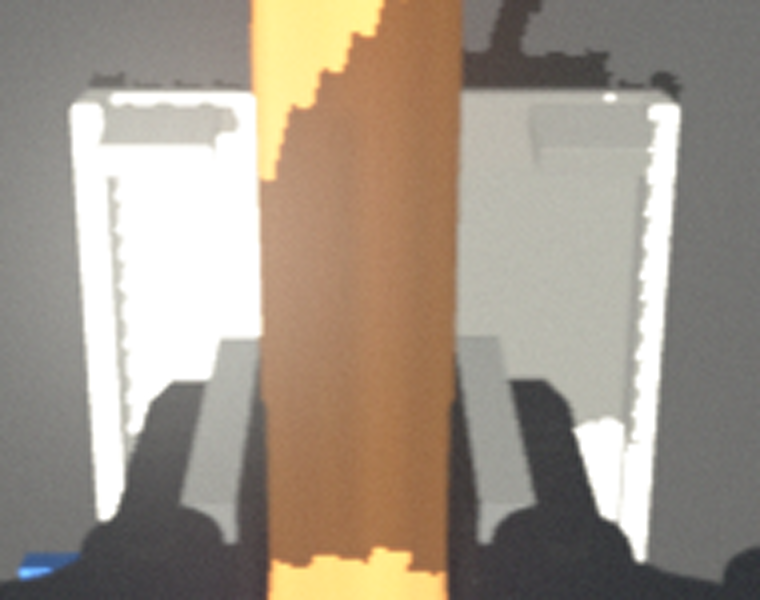

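Emit:
arm_command:
  motion:
    - [[-0.001,0.0015,-0.004],0]
    - [[-0.001,0.0015,-0.008],0]
    - [[0,0,-0.013],0]
    - [[0,0,-0.016],0]
    - [[0,0,-0.016],0]
    - [[0,0,-0.016],0]
    - [[0,0,-0.016],0]
    - [[0,0,-0.014],0]
    - [[0,0,-0.01],0]
    - [[0,0,-0.006],0]
    - [[0,0,-0.004],0]
    - [[0,0,0],0]

```text
t: 22.8
tool_pos: [0.484, 0.2359, 0.0225]
orientation: [-0.087, 0.702, 0.087, 0.701]
wrist_force: [1.1, -0.1, -2.7]
width: 0.219
```

```bash
python3 - <<'E'
from h import *
o=ctrl.observe();print(o["tool_pos"],o["wrist_force"])
d=cam("side"); crop(d,220,120,100,75,7,"d16.png");s=cam("scene"); crop(s,260,220,100,80,7,"s16.png")
E
```

```text
[0.48398323 0.23591288 0.0225215 ] [ 1.0965593  -0.1162533  -2.69078859]
```

View pics/d16.png

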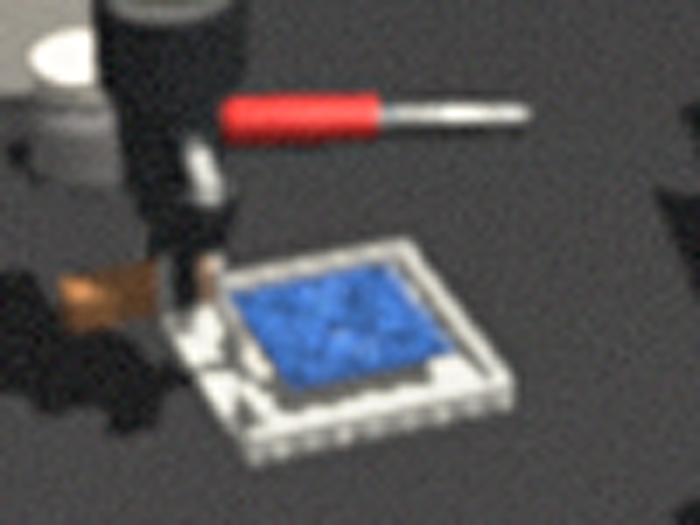

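View pics/s16.png

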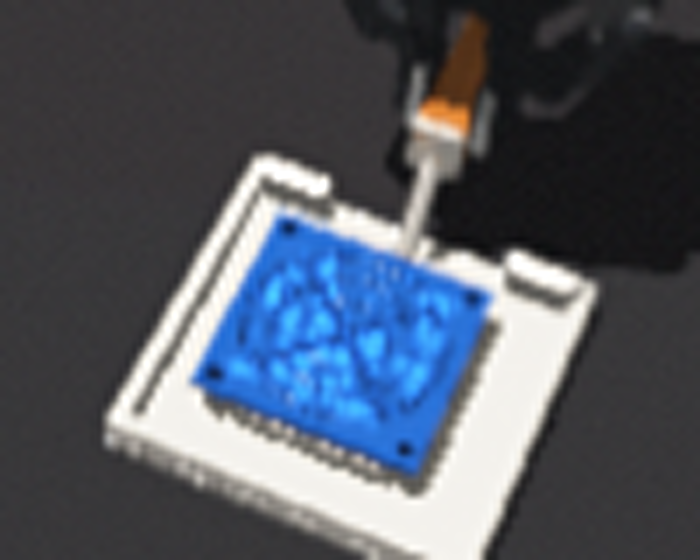

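Emit:
arm_command:
  motion:
    - [[0,0,-0.003],0]
    - [[0,0,-0.003],0]
    - [[0,0,-0.002],0]
    - [[0,0,0],0]

```text
t: 23.23
tool_pos: [0.484, 0.2361, 0.015]
orientation: [-0.087, 0.702, 0.087, 0.702]
wrist_force: [0.9, 0.4, -2.3]
width: 0.219
```

Emit:
arm_command:
  motion:
    - [[0,0,-0.001],0]
    - [[0,0,-0.001],0]
    - [[0,0,0],0]

```text
t: 23.48
tool_pos: [0.4842, 0.236, 0.013]
orientation: [-0.087, 0.702, 0.087, 0.702]
wrist_force: [0.1, -0.4, -1.8]
width: 0.221
```

Emit:
arm_command:
  motion:
    - [[0,0,-0.001],0]
    - [[0,0,0],0]

```text
t: 23.65
tool_pos: [0.4841, 0.236, 0.0121]
orientation: [-0.087, 0.702, 0.087, 0.702]
wrist_force: [-0.2, 0.5, -1.7]
width: 0.22
```

Emit:
arm_command:
  motion:
    - [[0,0,-0.0005],0]
    - [[0,0,0],0]

```text
t: 23.82
tool_pos: [0.4841, 0.236, 0.0116]
orientation: [-0.087, 0.702, 0.087, 0.702]
wrist_force: [-0.4, -0.1, -2.3]
width: 0.22
```

Emit:
arm_command:
  motion:
    - [[0,0,-0.0005],0]
    - [[0,0,-0.0005],0]
    - [[0,0,0],0]

```text
t: 24.07
tool_pos: [0.4842, 0.2361, 0.0108]
orientation: [-0.087, 0.702, 0.087, 0.702]
wrist_force: [-0.8, 0.1, 0.8]
width: 0.218
```

Emit:
arm_command:
  motion:
    - [[0,0,-0.0005],0]
    - [[0,0,0],0]

```text
t: 24.23
tool_pos: [0.4841, 0.2361, 0.0106]
orientation: [-0.087, 0.702, 0.087, 0.702]
wrist_force: [-2.4, -1.2, 6.9]
width: 0.214
```

Emit:
arm_command:
  motion:
    - [[0,0,-0.0005],0]
    - [[0,0,0],0]

```text
t: 24.4
tool_pos: [0.4839, 0.2361, 0.0105]
orientation: [-0.087, 0.702, 0.088, 0.702]
wrist_force: [-4.0, -1.5, 12.6]
width: 0.219
```

Emit:
arm_command:
  motion:
    - [[0,0,0.0008],0]
    - [[-0.002,-0.0005,0],0]
    - [[-0.003,-0.00075,0],0]
    - [[-0.003,-0.00075,0],0]
    - [[-0.003,-0.00075,0],0]
    - [[-0.003,-0.00075,0],0]
    - [[-0.003,-0.00075,0],0]
    - [[-0.003,-0.00075,0],0]
    - [[-0.003,-0.00075,0],0]
    - [[-0.003,-0.00075,0],0]
    - [[-0.003,-0.00075,0],0]
    - [[-0.003,-0.00075,0],0]

```text
t: 25.4
tool_pos: [0.452, 0.228, 0.0105]
orientation: [-0.087, 0.702, 0.087, 0.702]
wrist_force: [2.5, 0.4, 2.2]
width: 0.217
```

```bash
python3 - <<'E'
from h import *
s=cam("scene"); crop(s,260,220,100,80,7,"s17.png")
E
```

```text
(no output)
```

View pics/s17.png

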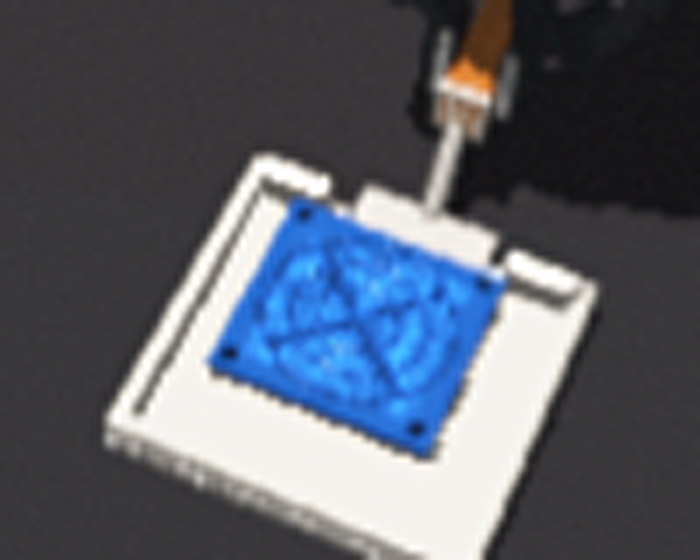

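Emit:
arm_command:
  motion:
    - [[-0.0028,-0.0011,0],0]
    - [[-0.0028,-0.0011,0],0]
    - [[-0.0028,-0.0011,0],0]
    - [[-0.0028,-0.0011,0],0]
    - [[-0.0028,-0.0011,0],0]
    - [[-0.0028,-0.0011,0],0]

```text
t: 25.95
tool_pos: [0.435, 0.2213, 0.0104]
orientation: [-0.087, 0.702, 0.087, 0.702]
wrist_force: [0.9, 1.0, 0.3]
width: 0.22
```

Emit:
arm_command:
  motion:
    - [[-0.003,-0.00075,0],0]
    - [[-0.003,-0.00075,0],0]
    - [[-0.003,-0.00075,0],0]
    - [[-0.003,-0.00075,0],0]
    - [[-0.003,-0.00075,0],0]
    - [[-0.003,-0.00075,0],0]
    - [[-0.003,-0.00075,0],0]

```text
t: 26.53
tool_pos: [0.414, 0.2161, 0.0104]
orientation: [-0.087, 0.702, 0.087, 0.702]
wrist_force: [2.0, -0.1, 1.3]
width: 0.22
```

```bash
python3 - <<'E'
from h import *
s=cam("scene"); crop(s,260,200,100,80,7,"s18.png");d=cam("side"); crop(d,220,130,90,65,8,"d18.png")
print(ctrl.observe()["joint_positions"])
E
```

```text
[-0.65907854  0.63048898  0.08105089  2.32759934 -0.25378456  0.19258782
  1.47462824]
```

View pics/s18.png

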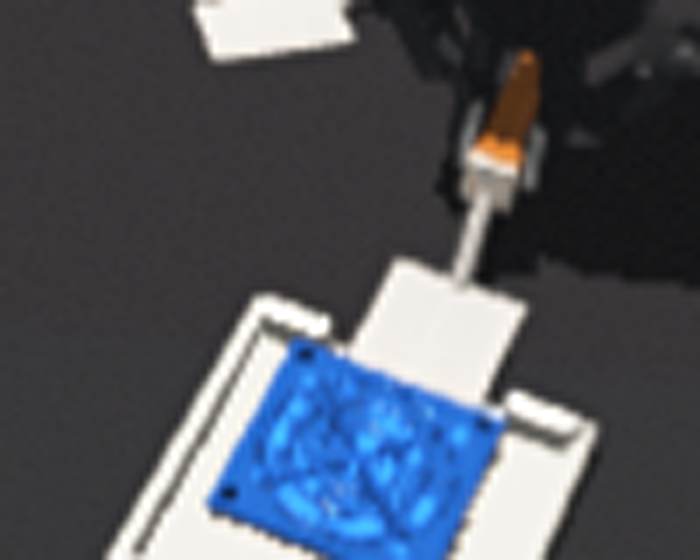

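View pics/d18.png

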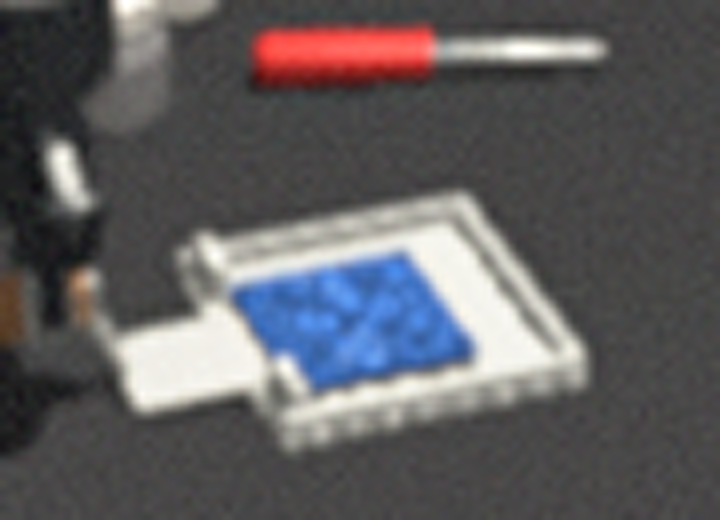

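Emit:
arm_command:
  motion:
    - [[-0.003,-0.00075,0],0]
    - [[-0.003,-0.00075,0],0]
    - [[-0.003,-0.00075,0],0]
    - [[-0.003,-0.00075,0],0]

```text
t: 26.97
tool_pos: [0.4022, 0.2132, 0.0105]
orientation: [-0.087, 0.702, 0.087, 0.702]
wrist_force: [1.6, 0.7, -0.3]
width: 0.221
```

```bash
python3 - <<'E'
from h import *
o=ctrl.observe();print(o["joint_positions"],o["tool_pos"],o["wrist_force"])
E
```

```text
[-0.66366487  0.62562378  0.07421379  2.35334319 -0.2600327   0.16928635
  1.47149623] [0.40221272 0.21315584 0.01045747] [ 1.5547122   0.65493105 -0.25815502]
```

Emit:
arm_command:
  motion:
    - [[-0.003,-0.00075,0],0]
    - [[-0.003,-0.00075,0],0]
    - [[-0.003,-0.00075,0],0]
    - [[-0.003,-0.00075,0],0]
    - [[-0.003,-0.00075,0],0]

```text
t: 27.38
tool_pos: [0.3869, 0.2093, 0.0105]
orientation: [-0.087, 0.702, 0.087, 0.702]
wrist_force: [1.9, 1.8, -0.2]
width: 0.221
```

```bash
python3 - <<'E'
from h import *
o=ctrl.observe();print(o["joint_positions"],o["tool_pos"],o["wrist_force"])
s=cam("scene"); crop(s,270,200,90,70,8,"s19.png");d=cam("side"); crop(d,215,135,80,60,8,"d19.png")
E
```

```text
[-0.66976323  0.62000975  0.06452276  2.38671569 -0.2698447   0.14120894
  1.46862477] [0.38688888 0.20930708 0.01046048] [ 1.90783533  1.75164782 -0.23262524]
```

View pics/s19.png

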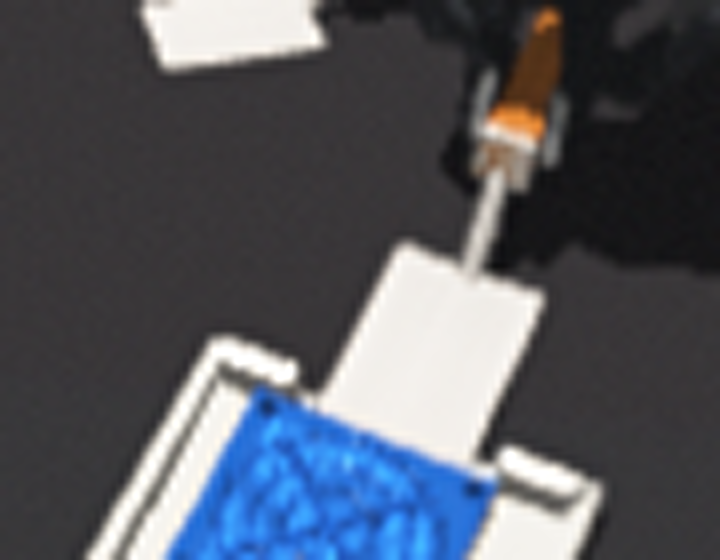

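View pics/d19.png

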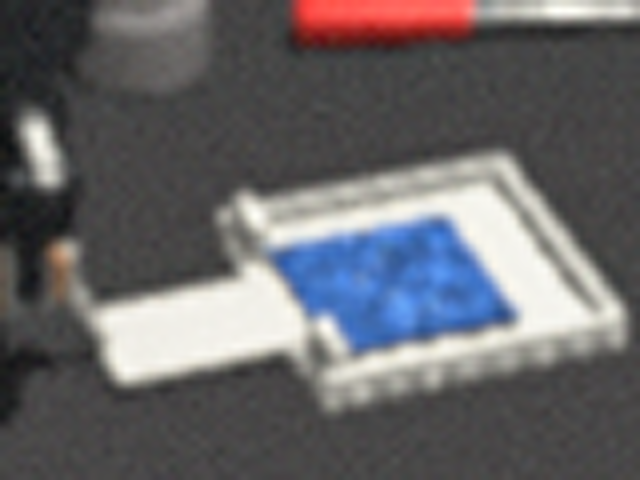

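Emit:
arm_command:
  motion:
    - [[-0.003,-0.00075,0],0]
    - [[-0.003,-0.00075,0],0]
    - [[-0.003,-0.00075,0],0]

```text
t: 27.73
tool_pos: [0.3781, 0.2071, 0.0104]
orientation: [-0.087, 0.702, 0.087, 0.702]
wrist_force: [0.3, 0.3, 0.2]
width: 0.222
```

Emit:
arm_command:
  motion:
    - [[-0.002,-0.0005,0],0]
    - [[-0.001,-0.00025,0],0]

```text
t: 27.9
tool_pos: [0.3749, 0.2063, 0.0105]
orientation: [-0.087, 0.702, 0.087, 0.702]
wrist_force: [-0.0, -0.2, 0.2]
width: 0.222
```

```bash
python3 - <<'E'
from h import *
o=ctrl.observe();print(o["joint_positions"],o["tool_pos"],o["wrist_force"])
s=cam("scene"); crop(s,270,210,80,60,10,"s20.png");d=cam("side"); crop(d,225,145,60,45,12,"d20.png")
E
```

```text
[-0.67545383  0.61614838  0.05727685  2.41310343 -0.28479746  0.11811663
  1.47290108] [0.37493819 0.20630208 0.01047677] [-0.04148106 -0.19591898  0.21432588]
```

View pics/s20.png

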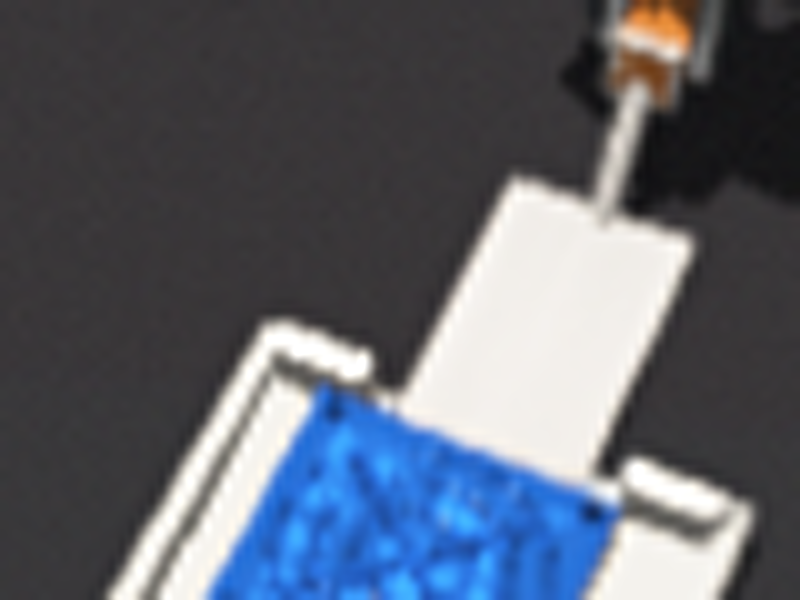

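View pics/d20.png

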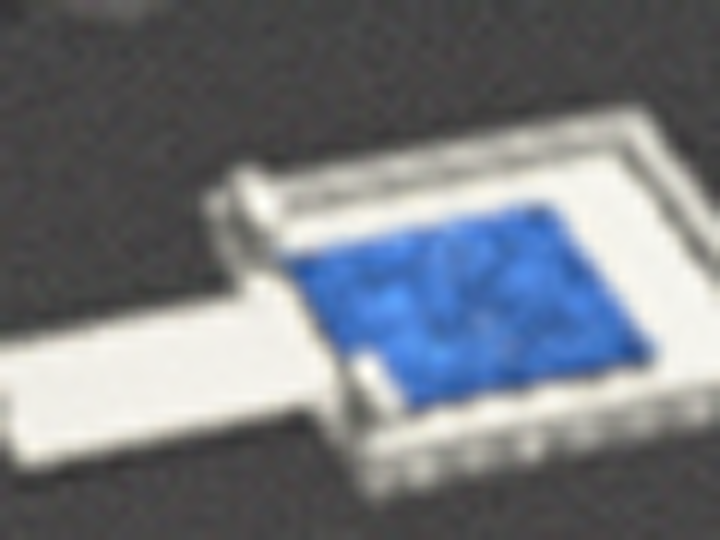

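```bash
python3 - <<'E'
from h import *
s=cam("scene"); d=cam("side")
S=lambda x,y:(270+x/10,210+y/10); D=lambda x,y:(225+x/12,145+y/12)
r1=onz(s,S(515,178),.008);r2=onz(s,S(693,238),.008);print(r1,r2,np.linalg.norm(r1-r2))
u=np.array([np.cos(np.radians(14.2)),np.sin(np.radians(14.2)),0])
for r in (r1,r2): print("front px",(proj(s,r+.1*u)-[270,210])*10)
o=ctrl.observe()["tool_pos"]; f=np.r_[o[:2]+.135*u[:2],.008]; print("front mid",f,(proj(s,f)-[270,210])*10)
print("grille near corners",onz(s,S(322,382),.014),onz(s,S(622,507),.014), onz(d,D(283,258),.014))
E
```

```text
[0.41722147 0.18959476 0.008     ] [0.40156555 0.24247062 0.008     ] 0.05514494220460815
front px [392.571991   413.15710761]
front px [579.76623735 480.06761579]
front mid [0.50579345 0.23940573 0.008     ] [483.26869511 443.06167889]
grille near corners [0.52272796 0.19497326 0.014     ] [0.5028749  0.28279417 0.014     ] [0.50284474 0.27496259 0.014     ]
```

Emit:
arm_command:
  motion:
    - [[0,0,0.002],0]
    - [[0,0,0.003],0]
    - [[0,0,0.005],0]
    - [[0,0,0],0]

```text
t: 28.43
tool_pos: [0.3756, 0.2065, 0.0213]
orientation: [-0.087, 0.701, 0.087, 0.702]
wrist_force: [0.4, 0.3, -1.1]
width: 0.218
```

```bash
python3 - <<'E'
from h import *
o=ctrl.observe();print(o["joint_positions"],o["tool_pos"],o["wrist_force"])
s=cam("scene"); crop(s,250,200,110,85,7,"s21.png");d=cam("side"); crop(d,215,135,80,60,9,"d21.png")
E
```

```text
[-0.68640875  0.59226763  0.07328526  2.40776436 -0.28087037  0.14766115
  1.47082995] [0.37564487 0.20654986 0.0212602 ] [ 0.35409534  0.28910918 -1.14140219]
```

View pics/s21.png

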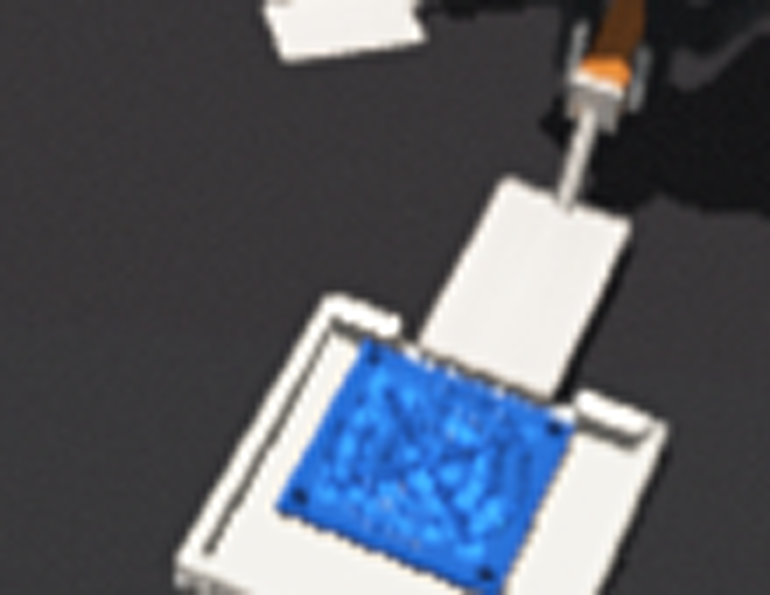

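View pics/d21.png

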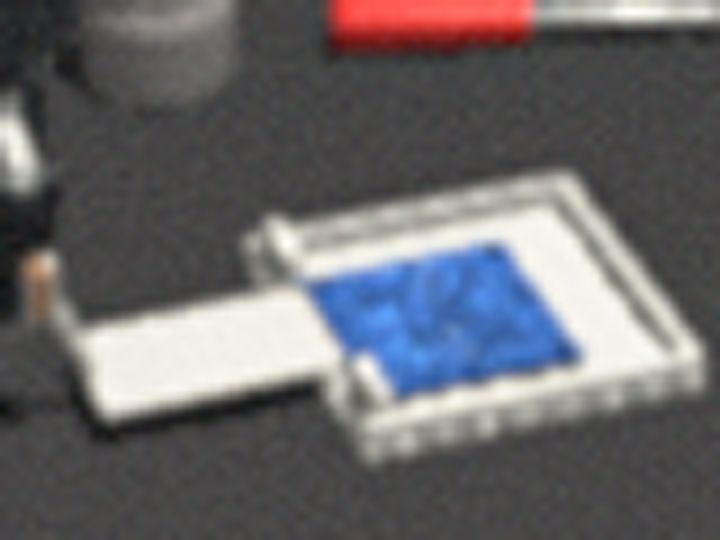

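Emit:
arm_command:
  motion:
    - [[0,0,0.01],0]
    - [[0,0,0.025],0]
    - [[0,0,0.03],0]
    - [[0,0,0.02],0]
    - [[0,0,0.005],0]
    - [[0.005,-0.01,0],-1]
    - [[0.01,-0.019,0],-2]
    - [[0.012,-0.02,0],-2]
    - [[0.012,-0.02,0],-2]
    - [[0.012,-0.02,0],-2]
    - [[0.012,-0.02,0],-2]
    - [[0.012,-0.02,0],-2]
    - [[0.012,-0.02,0],-2]
    - [[0.012,-0.02,0],-2]
    - [[0.012,-0.02,0],-1]
    - [[0.01,-0.015,0],-1]
    - [[0.006,-0.006,0],0]
    - [[0.004,0,0],0]
    - [[0,0,0],0]
    - [[0,0,0],0]

```text
t: 30.2
tool_pos: [0.5057, -0.0026, 0.1098]
orientation: [0.029, 0.707, -0.029, 0.706]
wrist_force: [-0.0, -0.7, -1.3]
width: 0.219
```

```bash
python3 - <<'E'
from h import *
o=ctrl.observe();print(o["t"],o["joint_positions"],o["tool_pos"],o["wrist_force"])
M=R.from_quat(o["orientation"]).as_matrix(); print(M.round(4).tolist())
s=cam("scene"); cv2.imwrite("pics/s22.png",s["bgr"]);d=cam("side"); crop(d,190,110,200,150,4,"d22.png")
E
```

```text
30.2 [-0.29851004  0.48120421  0.26876198  2.18752033 -0.25856111  0.50328421
  1.65712867] [ 0.50566797 -0.00259533  0.10980458] [-0.03566382 -0.71121485 -1.32758803]
[[-0.0014, 0.0824, 0.9966], [0.0003, 0.9966, -0.0824], [-1.0, 0.0002, -0.0015]]
```

View pics/s22.png

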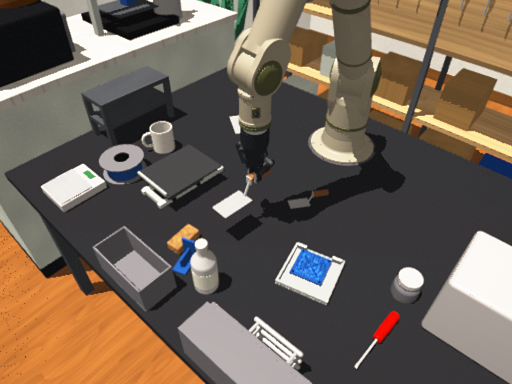

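View pics/d22.png

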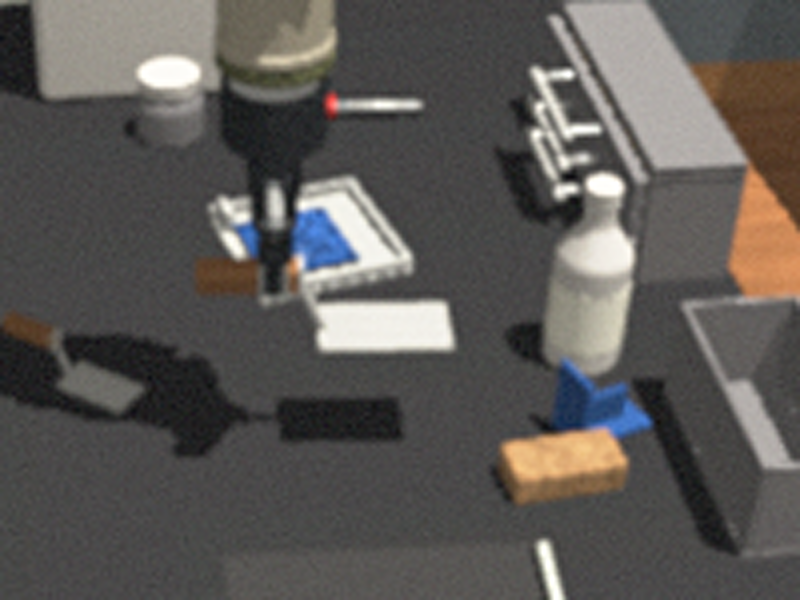

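Emit:
arm_command:
  motion:
    - [[0,0,-0.01],0]
    - [[0,0,-0.02],0]
    - [[0,0,-0.025],0]
    - [[0,0,-0.02],0]
    - [[0,0,-0.012],0]
    - [[0,0,-0.006],0]
    - [[0,0,-0.004],0]
    - [[0,0,0],0]

```text
t: 30.97
tool_pos: [0.506, -0.0033, 0.0129]
orientation: [0.029, 0.707, -0.029, 0.706]
wrist_force: [0.6, -0.5, -0.4]
width: 0.22
```

Emit:
arm_command:
  motion:
    - [[0,0,-0.002],0]
    - [[0,0,-0.002],0]
    - [[0,0,-0.001],0]
    - [[0,0,0],0]

```text
t: 31.3
tool_pos: [0.5066, -0.0035, 0.0088]
orientation: [0.03, 0.706, -0.03, 0.707]
wrist_force: [0.3, -1.1, -2.2]
width: 0.218
```

Emit:
arm_command:
  motion:
    - [[0,0,-0.001],0]
    - [[0,0,0],0]
    - [[0,0,0],0]

```text
t: 31.55
tool_pos: [0.5065, -0.0036, 0.0076]
orientation: [0.03, 0.706, -0.03, 0.707]
wrist_force: [-0.5, -0.1, -1.8]
width: 0.218
```

Emit:
arm_command:
  motion:
    - [[0,0,-0.001],0]
    - [[0,0,-0.001],0]
    - [[0,0,0],0]

```text
t: 31.8
tool_pos: [0.5063, -0.0035, 0.0053]
orientation: [0.03, 0.707, -0.03, 0.706]
wrist_force: [-0.2, 0.4, -1.6]
width: 0.217
```

Emit:
arm_command:
  motion:
    - [[0,0,-0.0007],0]
    - [[0,0,0],0]

```text
t: 31.97
tool_pos: [0.5063, -0.0035, 0.0048]
orientation: [0.03, 0.706, -0.03, 0.706]
wrist_force: [-0.7, 0.7, 0.5]
width: 0.225
```

Emit:
arm_command:
  motion:
    - [[0,0,-0.0006],0]
    - [[0,0,0],0]

```text
t: 32.13
tool_pos: [0.5062, -0.0035, 0.0046]
orientation: [0.03, 0.706, -0.03, 0.707]
wrist_force: [-1.9, 0.7, 8.4]
width: 0.22
```

Emit:
arm_command:
  motion:
    - [[0,0,0.0004],0]
    - [[0,0,0],0]

```text
t: 32.3
tool_pos: [0.5064, -0.0035, 0.0047]
orientation: [0.03, 0.706, -0.03, 0.707]
wrist_force: [-1.5, 1.1, 1.9]
width: 0.22
```

Emit:
arm_command:
  motion:
    - [[0,0,0],0]
    - [[0,0,0],0]
    - [[0,0,0],0]
    - [[0,0,0],0]
    - [[0,0,0],0]
    - [[0,0,0],0]
    - [[0,0,0],0]
  fingers: 0.06

```text
t: 32.88
tool_pos: [0.5064, -0.0035, 0.0046]
orientation: [0.03, 0.706, -0.03, 0.707]
wrist_force: [0.4, -0.5, -0.5]
width: 0.703
```

Emit:
arm_command:
  motion:
    - [[0,0,0.01],0]
    - [[0,0,0.02],0]
    - [[0,0,0.03],0]
    - [[0,0,0.035],0]
    - [[0,0,0.035],0]
    - [[0,0,0.03],0]
    - [[-0.01,0,0.03],0]
    - [[0,0,0.01],0]
    - [[0,0,0],0]
    - [[0,0,0],0]

```text
t: 33.72
tool_pos: [0.4965, -0.0032, 0.2049]
orientation: [0.03, 0.706, -0.029, 0.707]
wrist_force: [-1.0, 1.3, 0.0]
width: 0.705
```

```bash
python3 - <<'E'
from h import *
o=ctrl.observe();print(o["t"],o["tool_pos"],o["wrist_force"],o["width"])
s=cam("scene"); crop(s,100,110,270,200,2.9,"s23.png");d=cam("side"); crop(d,190,110,200,150,4,"d23.png")
S=cv2.cvtColor(s["bgr"],cv2.COLOR_BGR2HSV); blue=(S[...,0]>95)&(S[...,0]<125)&(S[...,1]>120); blue=cv2.morphologyEx(blue.astype(np.uint8),cv2.MORPH_CLOSE,np.ones((3,3)))
print(rect(s,blue,(311,266),.014))
crop(s,265,235,90,70,8,"s24.png"); 
E
```

```text
33.7167 [ 0.49645899 -0.00321385  0.20494029] [-0.9560691   1.32134829  0.00434253] 0.7052289943926056
(array([556.5, 248.6]), array([92. , 89.6]), 13.79)
```

View pics/s23.png

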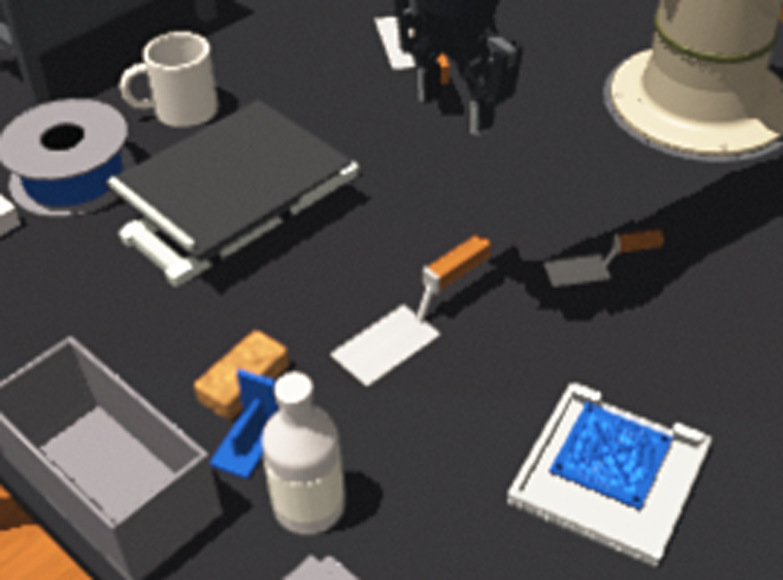

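View pics/d23.png

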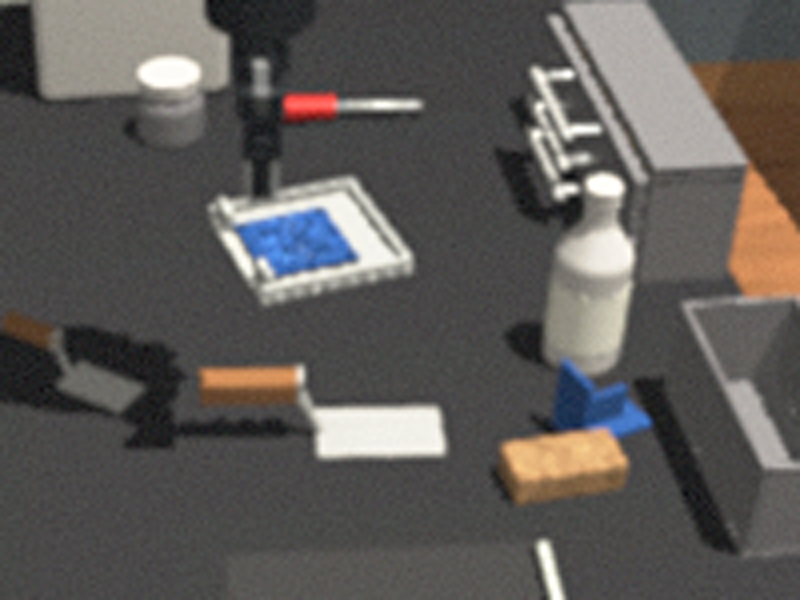

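View pics/s24.png

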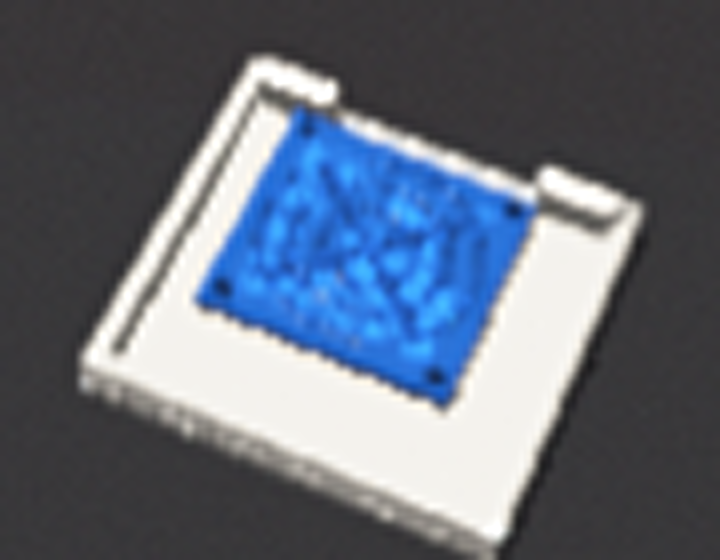

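```bash
python3 -c "
from plant import hand_in
print(hand_in())"
```

```text
the job is handed in; nothing more can be done
None
```

The grille is off the build plate and lying flat, same side up, on the tray floor. The spatula is back on the bench, standing flat on its blade and released. I handed in at about 34 s of the 72 s allowed.

**How it went:**
- I picked the middle-sized spatula, whose blade measured 100 x 56 mm.
- I lowered the blade to light contact, about 4 N, and slid it under the grille. The plate rolled to its end of travel on the way.
- I stopped when the push turned firm, at 6.4 N, with the tip against the strip.
- I carried the grille level to the tray and drew the blade out through the gap, so the posts stripped it off.

**Last checks:**
- In the picture the grille measures 92 x 90 mm at the height of its top face when lying on the floor. It sits squarely inside the tray, just clear of the posts.
- The gripper is open, about 0.2 m up and touching nothing. The bystanders I could see in the last pictures had not visibly moved.

**What disagreed or came close:**
- **First grasp:** the fingers closed above the handle on the first try. The real fingertips sit about 30 mm behind the reported TCP. I opened, went 30 mm lower and gripped properly; nothing was disturbed.
- **Pressing on the tray floor and bench:** contact briefly reached about 13 N on the tray floor and 8 N on the bench before I eased off.
- **Joint range:** joint 6 came down to 0.118 rad, against its limit of 0.11, while drawing the blade out.

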